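# Hold the hand-hole cover over the tank's flange for bolting

### The arm

A 6-joint arm with a two-finger parallel gripper is mounted at the origin on the work surface. World frame = base frame: x ahead of the robot, y to its left, z up, the work surface at z = 0. Lengths are in mm, angles in rad, forces in N, time in s.
With the tool pointing down it reaches from about 275 to 750 mm from the base axis. Payload 10.2 kg.
Tool frame: the origin (TCP) lies at the very end of the fingers, on their centre line; the grasp point (between the pads) lies 19 mm behind it; z points along the fingers, x is the direction in which the jaws open and shut, and the axes are right-handed (so a half turn about z gives the same grasp; the last joint's range is limited). The gripper opens to 85 mm and grips with 20 to 120 N. Pads are 22 mm wide; open, the fingers measure 114 mm over their backs; the gripper's body (76 mm by 85 mm) begins 54 mm behind the grasp point. The pads swing forward as they close: fully open they stand 13 mm farther back than shut.
Start: joints at [0.911, 0.313, 1.498, -0, 1.331, -0.223], TCP at [222.11, 475.708, 231.294] pointing down, gripper open.
Joint ranges: [-2.94, 2.94], [-0.97, 2.17], [0.19, 2.56], [-1.23, 4.37], [0.02, 3.11], [-2.88, 2.88]. Speed limits (rad/s): [2.39, 2.39, 3.01, 3.14, 3.14, 3.14].

### API

Orientations are given as a unit quaternion [w, x, y, z].
In Python, from rig import ctrl, cams gives the robot as it stands.
- The arm moves only by the tool play_rows, never from a script. Its argument "steps" is a list of rows, each a list of 2 entries, a list of its own where there are three numbers: the shift along the tool's x, y, z normalised to -1 to 1, where 1 is 0.75 m, then the turn, a rotation vector about the tool's x, y, z normalised to -1 to 1, where 1 is 45 degrees. A call has 1 to 20 rows; each row shifts and turns the commanded pose from where the row before left it, along the tool's axes as they then stand; what a row does not reach is not made up. A row lasts 1/10 s, in which the tool goes at most 50 mm and 8.59 degrees, less where a joint would pass 70% of its speed; a pose out of reach is approached as far as the arm can. A call with a number of a shift or a turn outside -1 to 1 is refused whole. A call with a gripper value outside its range is refused whole. "grip" is the closure, from 0 (fully open) to 1 (shut), set as the call begins (left out, the last holds). The fingers move at their own pace and stop on an object; "squeeze" is the grip in N (left out, the last holds). Time passes only in rows, so rows that do not move let the fingers close. It gives the time, the measured TCP pose, the force and the opening at its end, in the units of the state.
- ctrl.sense(): the state, without advancing time (a new reading comes with each control period).
- cams.capture(name): name is "scene" or "side" or "wrist"; returns the picture (480x640x3 uint8, red, green, blue); there is no depth.
- cams.camera_info(name): a dict with "fx", "fy", "cx", "cy" (pixels), "xyz" and "attitude" of the camera in the world. Camera axes: x right, y up, looking along -z (the intrinsics and any distortion apply to the point x, -y, -z); pixel columns grow to the right and rows downward; lengths in mm; the calibration is good to about 2 mm. A picture is of the moment at which its call begins: read the wrist's pose just before it. camera_info takes no time and is no camera call; for the wrist camera it gives the pose at the moment of the call.
- ctrl.finish_job(): hands the job in, once; it reports no verdict.
Trained networks look in the newest picture that a camera, given by its name, has taken for a name from the list of things; names that differ only in an ending like _2 or _b are one class to them, and where a whole thing is asked for, a point or a joint stands for the part that bears it (a point fixed in the world has none). Each returns a list of dicts, best first, with "p" (0 to 1); they miss things now and then, are a little off and sometimes report something else, mostly with a low value. They report only what shows in the picture. A call takes as long as a camera call. They do not tell look-alikes from the thing itself.
- cams.search_frame(camera, thing): "rect" ([centre column, centre row, width, height] in pixels, round what is visible of it).
- cams.tip_of(camera, thing): "pixel" ([column, row] in pixels: a listed point, or the origin of a listed thing).
The state is a dict: "time_s": time; "joints": joint angles; "dq": joint speeds; "tau": joint torques, N m; "eef_pos": TCP position; "ee_rot": TCP orientation; "force": force on the tool from outside, world axes, zero at the start; "wrist_torque": the same for the moment, N m; "grip_width": opening from 0.0 (shut) to 1.0 (fully open).
Only numpy, scipy, OpenCV 4.12 (cv2) and the standard library are available. Lean on these libraries where they do the work, as an engineer would, in place of code of your own. Each camera call takes 0.05 s, during which the arm holds its last target.

### The job

Tip the four flanged bolts out of the open-fronted parts bin into the round dish and stand the empty bin upright on the bench again. Then take the cover plate by its handle and hold it level about 15 mm above the tank's flange, not touching it, with its four holes lined up over the tapped holes so that a mate can slip the gasket under and start the bolts; finish while holding it there, still, and leave the wrench, wire brush and welding square where they lie.

Things in the scene. Friction and masses are not known exactly. Their poses are not given: they have to be found in the camera images.
- tank: Welded steel oil tank of a small power pack, painted grey, 240 x 180 x 120 mm (own x, y, z), standing on the table and fixed there; origin at the centre of its underside. A bare-steel flange 140 x 110 mm (x, y), 10 mm thick, is welded on its top round a hand hole of 84 x 54 mm; four tapped M12 holes in the flange's corners. On the top beside the flange, at own x = -82 mm, stand a black filler cap (y +45 mm, 32 mm above the tank's top) and a low pipe socket (y -45 mm, 14 mm)
- flange (a point): Centre of the flange's top face (130 mm above the table, 30 mm along the tank's x from its centre); axes as the tank's: x along the flange's long side, z up
- tapped0 (a point): Mouth of a tapped hole, 12 mm wide, in the flange's top face, -55 mm in x and -40 mm in y from point flange
- tapped1 (a point): Mouth of a tapped hole, 12 mm wide, in the flange's top face, -55 mm in x and +40 mm in y from point flange
- tapped2 (a point): Mouth of a tapped hole, 12 mm wide, in the flange's top face, +55 mm in x and -40 mm in y from point flange
- tapped3 (a point): Mouth of a tapped hole, 12 mm wide, in the flange's top face, +55 mm in x and +40 mm in y from point flange
- cover: Steel cover plate of the hand hole, 140 x 110 x 5 mm (own x, y, z), about 0.6 kg, lying flat on the table; origin at the centre of its underside, x along its long side, z up. Four 19 mm clearance holes in its corners on the same 110 x 80 mm pattern as the tapped holes; it fits either way round (turned by half a turn). A bow handle of 12 mm round bar stands on its middle line along x
- cover_grip (a point): Middle of the handle's straight bar: bar 12 mm thick, 76 mm straight length along the cover's x, its centre line 50 mm above the cover's underside (45 mm above its top face), free space below it
- cover_under (a point): Centre of the cover's underside, axes as the cover's
- cover_hole0 (a point): Centre of a clearance hole, on the cover's underside, -55 mm in x and -40 mm in y from point cover_under
- cover_hole1 (a point): Centre of a clearance hole, on the cover's underside, -55 mm in x and +40 mm in y from point cover_under
- cover_hole2 (a point): Centre of a clearance hole, on the cover's underside, +55 mm in x and -40 mm in y from point cover_under
- cover_hole3 (a point): Centre of a clearance hole, on the cover's underside, +55 mm in x and +40 mm in y from point cover_under
- bin: Open-fronted sheet-metal parts bin, loose, about 0.18 kg (0.4 kg with the bolts), 129 mm long (own x), 64 mm wide (y), 50 mm high; origin under it on its middle line, flat floor from x = -45 to +50 mm. Its back wall is at +x; its open nose points to -x, where the floor ramps up at 14 degrees to a low lip. Flat upright sides 2.5 mm thick, full height from x = -12 to +50 mm, falling to 22 mm at the nose. The four bolts lie in it
- bin_mid (a point): Point of the bin 25 mm above its underside, straight over its origin: half-way up between the sides at a good place to grip it across its width; axes as the bin's
- bin_lip (a point): Middle of the lip at the nose, over which the bolts slide out, 79 mm to -x and 11 mm up from the bin's origin. The bolts begin to slide out when the nose is tipped down by some 40 to 50 degrees; at 60 degrees or more all slide out
- bolt0_mid (a point): Middle of a flanged M12 hex bolt (55 g, 43 mm long, flange 26 mm, shank 12 mm wide), lying in the bin
- bolt1_mid (a point): Middle of a flanged M12 hex bolt (55 g, 43 mm long, flange 26 mm, shank 12 mm wide), lying in the bin
- bolt2_mid (a point): Middle of a flanged M12 hex bolt (55 g, 43 mm long, flange 26 mm, shank 12 mm wide), lying in the bin
- bolt3_mid (a point): Middle of a flanged M12 hex bolt (55 g, 43 mm long, flange 26 mm, shank 12 mm wide), lying in the bin
- dish_rim (a point): Centre of the mouth of a round steel parts dish with a magnet foot that holds it fast on the table (it does not move): 160 mm across at the rim, 32 mm high, floor 4 mm thick, about 140 mm across inside; this point is at rim height, 32 mm above the table
- wrench: Bystander: flat open-end wrench, 170 mm long, lying on the table; origin under its middle
- brush: Bystander: wire brush with wooden handle, 200 mm long, bristles down, lying on the table; origin under its middle
- square: Bystander: flat magnetic welding square, 90 x 90 x 16 mm with a sloping side, lying on the table; origin under the middle of one edge
Mind the look-alikes: they are no part of the job. What is shaped like the cover but orange is not meant.

How it is judged:
By the outcome, as a careful person would: the job done as asked, in the order asked, and still so for the second after the job is handed in, while the arm keeps its last pose, push and grip.
It also fails if it takes over 72 s, if anything falls off the work surface, if the arm or the gripper's body presses on something with over 40 N, if the wrist force passes 120 N, or if a joint passes its speed limit or range.

## Working session

There is one attempt and no reset: what is moved stays moved. The work goes in short steps, Python scripts to look and compute and a tool call to move; the robot and the scene stay as the last step left them, time stands still between calls to the robot, and variables do not carry over. Pictures are saved under pics/ and viewed, and the job is handed in when it is done.

Besides the shell and the picture viewer there is one more tool, called after "Request:" as name([rows], argument=value, ...), one row to a line, values as JSON. play_rows: Moves the arm, as the interface text tells. Its arguments: {"type":"object","properties":{"steps":{"type":"array"},"grip":{"type":"number"},"squeeze":{"type":"number"}},"required":["steps"]}

```bash
ls; mkdir -p pics; python3 - <<'E'
from rig import ctrl,cams
import cv2
print(ctrl.sense())
for n in ["scene","side","wrist"]:
    print(n,cams.camera_info(n))
    im=cams.capture(n); cv2.imwrite(f"pics/{n}0.png",im[:,:,::-1])
E
```

```text
pics
{'time_s': 0.0, 'joints': array([ 9.10601911e-01,  3.13478444e-01,  1.49847262e+00, -9.05626620e-06,
        1.33099539e+00, -2.23389199e-01]), 'dq': array([-5.39249869e-05, -1.44743800e-03,  1.01386628e-03,  5.15304989e-05,
       -2.84229710e-05,  6.77316839e-04]), 'tau': array([ 4.70975046e-04, -4.12282133e+01, -2.59735572e+01, -2.42959313e-04,
        4.24672267e-03, -2.65228074e-06]), 'eef_pos': array([221.93840079, 475.48503162, 230.70714656]), 'ee_rot': array([ 2.32178189e-04,  8.43517695e-01,  5.37100959e-01, -6.35851082e-04]), 'force': array([ 0.1516387 , -0.01700881,  0.23940514]), 'wrist_torque': array([-0.01697703, -0.02591802, -0.02472547]), 'grip_width': 0.9993230581981967}
scene {'fx': 569.6214759559999, 'fy': 569.6214759559999, 'cx': 319.94092728063833, 'cy': 231.92610687153325, 'xyz': array([1310.14399623, -368.65378867, 1453.09911267]), 'attitude': array([0.80277063, 0.22740159, 0.14881218, 0.53075679])}
side {'fx': 601.352940137121, 'fy': 601.352940137121, 'cx': 328.05077894546133, 'cy': 237.96615835179776, 'xyz': array([  70.61757229, -839.98396023, 1234.31663724]), 'attitude': array([ 0.90483848,  0.32680668, -0.09060005, -0.25740309])}
wrist {'fx': 364.2508661289033, 'fy': 364.2508661289033, 'cx': 324.5090022476687, 'cy': 236.05891109323642, 'xyz': array([158.86805994, 504.9918437 , 373.1756804 ]), 'attitude': array([ 0.83534134, -0.11778262, -0.07448977,  0.5317738 ])}
```

View pics/scene0.png

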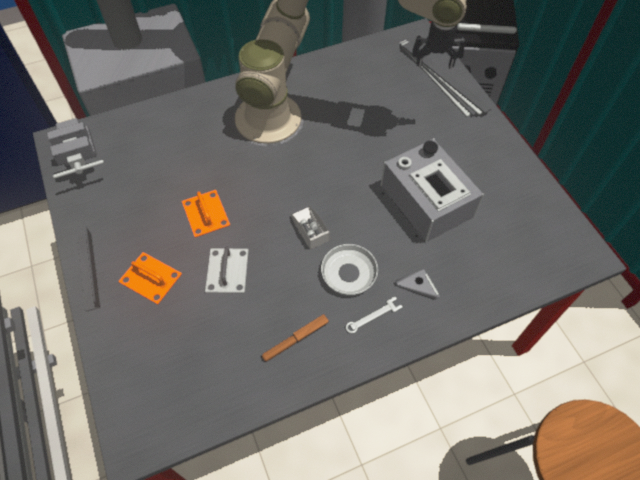

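View pics/side0.png

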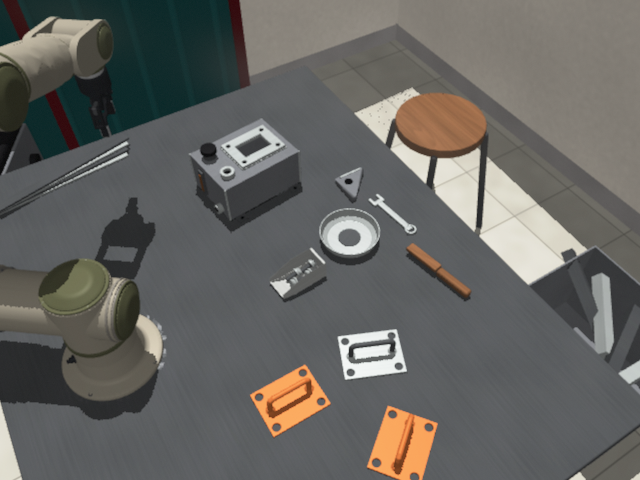

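View pics/wrist0.png

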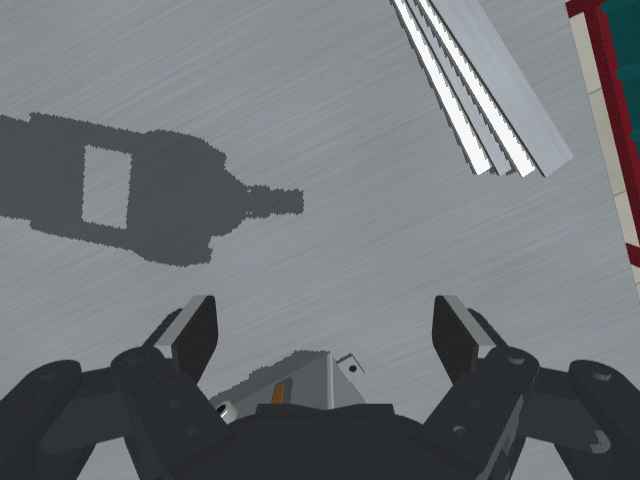

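Candidates for the cover: scene (227,270) bare steel; (207,212) and (151,277) orange look-alikes. By description the steel one is the cover (side view 371,353). The bin is at scene (310,228), its open nose not yet settled. Next: run the networks in both views.

```bash
cat > h.py <<'E'
from rig import ctrl,cams
import cv2, numpy as np
from scipy.spatial.transform import Rotation as R
def rot(q): return R.from_quat(np.r_[q[1:],q[0]])
def proj(ci,P):
    p=rot(ci['attitude']).inv().apply(np.atleast_2d(P)-ci['xyz'])
    return np.c_[ci['cx']+ci['fx']*p[:,0]/-p[:,2], ci['cy']-ci['fy']*p[:,1]/-p[:,2]]
def ray(ci,px):
    d=np.array([(px[0]-ci['cx'])/ci['fx'],-(px[1]-ci['cy'])/ci['fy'],-1.])
    d=rot(ci['attitude']).apply(d); return ci['xyz'],d/np.linalg.norm(d)
def onz(ci,px,z):
    o,d=ray(ci,px); return o+d*(z-o[2])/d[2]
def tri(obs):
    A=np.zeros((3,3));b=np.zeros(3)
    for ci,px in obs:
        o,d=ray(ci,px);M=np.eye(3)-np.outer(d,d);A+=M;b+=M@o
    return np.linalg.solve(A,b)
E
python3 - <<'E'
from h import *
np.set_printoptions(precision=1,suppress=True)
for n in ["scene","side"]:
    cams.capture(n)
names=["tank","flange","tapped0","tapped1","tapped2","tapped3","cover","cover_grip","cover_hole0","cover_hole1","cover_hole2","cover_hole3","bin","bin_mid","bin_lip","dish_rim"]
for t in names:
    for n in ["scene","side"]:
        r=cams.tip_of(n,t)
        print(t,n,[(round(a['p'],2),np.round(a['pixel'],1).tolist()) for a in r[:4]])
print(ctrl.sense()['time_s'])
for n in ["scene","side"]:
    im=cams.capture(n)[:,:,::-1]
    c=(310,228) if n=="scene" else (298,275)
    cr=im[c[1]-45:c[1]+45,c[0]-60:c[0]+60]; a=cv2.resize(cr,None,fx=5,fy=5,interpolation=cv2.INTER_CUBIC)
    cv2.imwrite(f"pics/bin_{n}.png",a)
    c=(227,270) if n=="scene" else (371,353)
    cr=im[c[1]-45:c[1]+45,c[0]-60:c[0]+60]; a=cv2.resize(cr,None,fx=5,fy=5,interpolation=cv2.INTER_CUBIC)
    cv2.imwrite(f"pics/cov_{n}.png",a)
E
```

```text
tank scene [(0.78, [427.4, 201.5]), (0.29, [225.7, 258.5]), (0.21, [436.3, 203.1])]
tank side [(0.88, [250.7, 180.4])]
flange scene [(0.58, [437.6, 182.3])]
flange side [(0.58, [252.6, 144.0]), (0.18, [346.9, 177.0])]
tapped0 scene [(0.95, [461.3, 190.3]), (0.72, [413.7, 174.2]), (0.67, [436.8, 204.4]), (0.66, [442.9, 165.4])]
tapped0 side [(0.9, [244.3, 161.9]), (0.62, [277.3, 146.1]), (0.62, [257.9, 128.0]), (0.58, [229.6, 144.7])]
tapped1 scene [(0.95, [461.3, 190.3]), (0.72, [413.7, 174.2]), (0.67, [436.8, 204.4]), (0.66, [442.9, 165.4])]
tapped1 side [(0.9, [244.3, 161.9]), (0.62, [277.3, 146.1]), (0.62, [257.9, 128.0]), (0.58, [229.6, 144.7])]
tapped2 scene [(0.95, [461.3, 190.3]), (0.72, [413.7, 174.2]), (0.67, [436.8, 204.4]), (0.66, [442.9, 165.4])]
tapped2 side [(0.9, [244.3, 161.9]), (0.62, [277.3, 146.1]), (0.62, [257.9, 128.0]), (0.58, [229.6, 144.7])]
tapped3 scene [(0.95, [461.3, 190.3]), (0.72, [413.7, 174.2]), (0.67, [436.8, 204.4]), (0.66, [442.9, 165.4])]
tapped3 side [(0.9, [244.3, 161.9]), (0.62, [277.3, 146.1]), (0.62, [257.9, 128.0]), (0.58, [229.6, 144.7])]
co
[... 1055 characters left out ...]
ver_hole3 scene [(0.95, [221.5, 223.0]), (0.93, [146.3, 260.1]), (0.92, [213.2, 289.0]), (0.9, [245.7, 255.4])]
cover_hole3 side [(0.87, [344.6, 343.3]), (0.83, [301.4, 373.9]), (0.76, [422.8, 425.0]), (0.74, [395.9, 366.4])]
bin scene [(0.77, [307.7, 232.7])]
bin side [(0.74, [370.8, 342.1]), (0.66, [303.0, 277.6]), (0.31, [343.1, 342.2])]
bin_mid scene [(0.71, [313.8, 229.1])]
bin_mid side [(0.93, [301.1, 273.0]), (0.71, [296.0, 282.6]), (0.23, [310.9, 271.5])]
bin_lip scene [(0.92, [301.3, 210.0]), (0.61, [428.6, 285.5])]
bin_lip side [(0.98, [278.3, 291.8]), (0.55, [370.0, 342.8]), (0.28, [372.5, 355.1])]
dish_rim scene [(0.67, [348.4, 270.9])]
dish_rim side [(0.94, [348.5, 231.8])]
1.85
```

View pics/bin_scene.png

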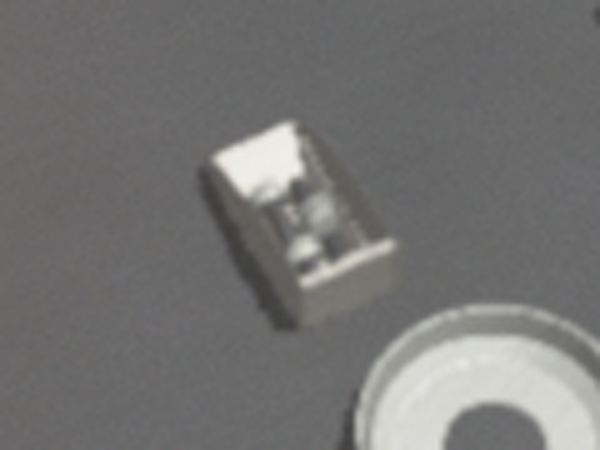

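View pics/bin_side.png

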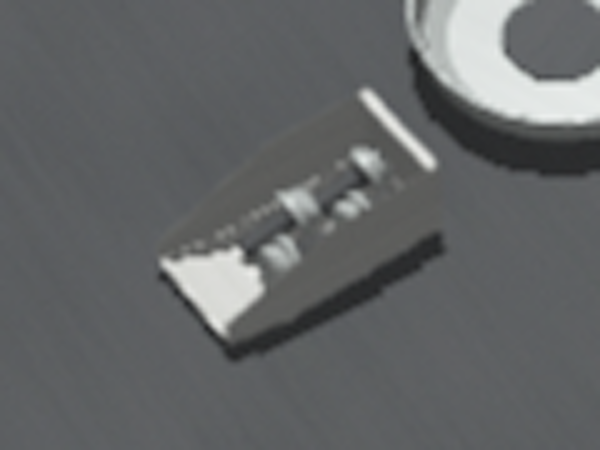

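View pics/cov_side.png

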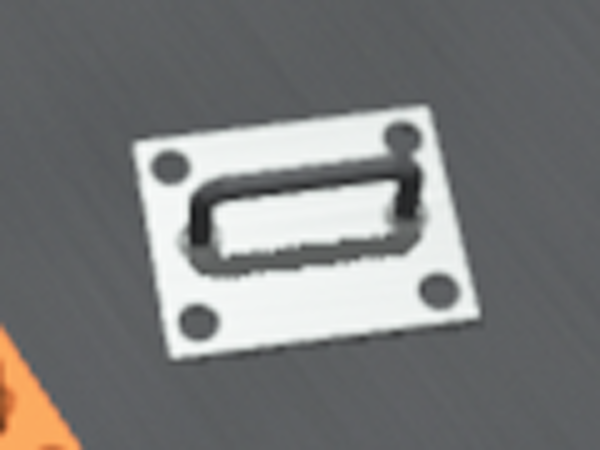

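```bash
python3 - <<'E'
from h import *
np.set_printoptions(precision=1,suppress=True)
S=cams.camera_info("scene");D=cams.camera_info("side")
print("lip",tri([(S,(301.3,210.0)),(D,(278.3,291.8))]),"mid",tri([(S,(313.8,229.1)),(D,(301.1,273))]))
print("dish",tri([(S,(348.4,270.9)),(D,(348.5,231.8))]))
print("grip",tri([(S,(225.5,261.6)),(D,(369.9,341.1))]))
for px in [(461.3,190.3),(413.7,174.2),(436.8,204.4),(442.9,165.4)]: print("tapS",onz(S,px,130))
for px in [(244.3,161.9),(277.3,146.1),(257.9,128),(229.6,144.7)]: print("tapD",onz(D,px,130))
for a in cams.tip_of("scene","cover_hole0"): print("S",a['pixel'],onz(S,a['pixel'],0),a['p'])
for a in cams.tip_of("side","cover_hole0"): print("D",a['pixel'],onz(D,a['pixel'],0),a['p'])
for t in ["wrench","brush","square"]:
  for n,c in (("scene",S),("side",D)):
    print(t,n,[(a['p'],onz(c,a['pixel'],0)) for a in cams.tip_of(n,t)[:2]])
E
```

```text
lip [404.  -44.7   4.9] mid [480.9 -32.3   8.4]
dish [651.9   5.4  20.4]
grip [ 504.4 -307.8   49.2]
tapS [594.  379.1 130. ]
tapS [489.9 281.1 130. ]
tapS [609.4 290.8 130. ]
tapS [494.8 375.3 130. ]
tapD [495.7 283.5 130. ]
tapD [600.5 292.  130. ]
tapD [590.4 387.5 130. ]
tapD [492.2 366.2 130. ]
S [174.8, 275.9] [ 464.7 -454.8    0. ] 0.97
S [185.4, 203.0] [ 232.5 -356.7    0. ] 0.97
S [126.2, 280.7] [ 425.6 -585.9    0. ] 0.96
S [207.8, 288.6] [ 540.1 -380.1    0. ] 0.88
S [214.2, 193.3] [ 232.1 -263.8    0. ] 0.82
S [215.9, 253.1] [ 439.1 -324.1    0. ] 0.8
S [161.1, 295.8] [ 510.4 -506.9    0. ] 0.79
S [242.0, 256.3] [ 479.1 -257.4    0. ] 0.78
S [196.2, 231.7] [ 345.8 -356.     0. ] 0.64
S [222.2, 223.5] [ 348.4 -275.4    0. ] 0.55
D [321.5, 400.0] [ 350.2 -349.5    0. ] 0.95
D [256.4, 395.9] [ 234.  -266.2    0. ] 0.91
D [395.7, 368.3] [ 532.2 -372.8    0. ] 0.88
D [394.8, 415.7] [ 465.1 -462.6    0. ] 0.83
D [305.6, 373.3] [ 352.9 -276.2    0. ] 0.83
D [425.7, 427.5] [ 505.3 -518.1    0. ] 0.77
D [274.7, 425.2] [ 236.5 -345.7    0. ] 0.73
D [374.1, 463.5] [ 370.  -522.9    0. ] 0.72
D [412.0, 479.0] [ 417.  -588.2    0. ] 0.63
D [388.6, 337.1] [ 565.2 -298.5    0. ] 0.61
D [345.5, 346.6] [ 465.8 -266.4    0. ] 0.57
D [352.4, 373.0] [ 442.7 -331.     0. ] 0.55
wrench scene [(0.69, array([796.6,   3.2,   0. ])), (0.52, array([467. , 402.8,   0. ]))]
wrench side [(0.6, array([791.4,   3.4,   0. ])), (0.52, array([483.3, -40.6,   0. ]))]
brush scene [(0.9, array([ 774.4, -203.8,    0. ])), (0.69, array([ 478.1, -251.2,    0. ]))]
brush side [(0.51, array([460.4, -49. ,   0. ]))]
square scene [(0.78, array([775.3, 198.8,   0. ]))]
square side [(0.87, array([782.1, 207.9,   0. ]))]
```

```bash
python3 - <<'E'
from h import *
for n,cs in (("scene",[(227,270),(438,180)]),("side",[(371,353),(250,150)])):
    im=cv2.imread(f"pics/{n}0.png")
    for k,c in enumerate(cs):
        cr=im[c[1]-40:c[1]+40,c[0]-50:c[0]+50]; a=cv2.resize(cr,None,fx=7,fy=7,interpolation=cv2.INTER_CUBIC)
        g=a[:,:,1] 
        sat=a.max(2).astype(int)-a.min(2)
        plate=((g>150)&(sat<40)).astype(np.uint8)
        # holes: contours inside plate
        cn,h=cv2.findContours(plate,cv2.RETR_CCOMP,cv2.CHAIN_APPROX_NONE)
        for q,hh in zip(cn,h[0]):
            A=cv2.contourArea(q)
            if A<150: continue
            m=cv2.moments(q); x,y=m['m10']/m['m00'],m['m01']/m['m00']
            px=((x+.5)/7-.5+c[0]-50,(y+.5)/7-.5+c[1]-40)
            print(n,k,"hole" if hh[3]>=0 else "outer",A/49,np.round(px,2))
            cv2.drawContours(a,[q],-1,(0,0,255),1)
        cv2.imwrite(f"pics/seg_{n}{k}.png",a)
E
```

```text
scene 0 outer 1444.4795918367347 [227.18 270.45]
scene 0 hole 28.0 [239.16 286.95]
scene 0 hole 28.53061224489796 [210.71 286.75]
scene 0 hole 24.306122448979593 [242.36 252.92]
scene 0 hole 24.020408163265305 [214.9  252.67]
scene 1 outer 6.255102040816326 [460.66 203.1 ]
scene 1 outer 3.9081632653061225 [421.53 195.93]
scene 1 outer 3.3877551020408165 [408.06 187.74]
scene 1 outer 5.8061224489795915 [411.71 186.71]
scene 1 outer 8.775510204081632 [408.98 181.67]
scene 1 outer 4.204081632653061 [421.17 163.51]
scene 1 outer 3.5816326530612246 [414.55 163.35]
scene 1 outer 1741.7857142857142 [440.81 183.35]
scene 1 hole 12.142857142857142 [439.69 202.15]
scene 1 hole 11.204081632653061 [462.24 190.6 ]
scene 1 hole 10.306122448979592 [416.98 175.22]
scene 1 hole 441.7755102040816 [439.6  183.15]
scene 1 hole 9.86734693877551 [439.18 164.29]
scene 1 outer 131.6122448979592 [405.06 160.91]
scene 1 hole 31.306122448979593 [404.59 161.63]
side 0 outer 382.3061224489796 [371.28 351.3 ]
side 0 outer 2687.418367346939 [371.01 353.89]
side 0 hole 45.13265306122449 [350.21 372.04]
side 0 hole 45.08163265306123 [398.3  365.77]
side 0 hole 39.55102040816327 [344.62 341.03]
side 0 hole 955.234693877551 [372.47 350.2 ]
side 1 outer 134.1326530612245 [226.58 170.26]
side 1 hole 36.724489795918366 [226.7  170.73]
side 1 outer 1436.0816326530612 [252.31 144.89]
side 1 hole 11.459183673469388 [243.96 161.46]
side 1 hole 11.377551020408163 [227.69 145.9 ]
side 1 hole 11.724489795918368 [277.37 144.15]
side 1 hole 413.81632653061223 [252.49 145.05]
side 1 hole 10.479591836734693 [260.8  129.32]
```

```bash
cat >> h.py <<'E'
from scipy.optimize import least_squares
HP=np.array([[-55,-40],[-55,40],[55,-40],[55,40.]])
def fit(obs,z,g,HP=HP):
    """obs list of (ci, pixels Nx2), unordered; pose x,y,yaw; z fixed"""
    W=[np.array([onz(c,p,z)[:2] for p in P]) for c,P in obs]
    def res(q,idx=None):
        c,s=np.cos(q[2]),np.sin(q[2]); M=HP@np.array([[c,s],[-s,c]])+q[:2]
        r=[]
        for w in W:
            for p in w:
                d=M-p; r.append(d[np.argmin((d**2).sum(1))])
        return np.ravel(r)
    s=least_squares(res,g); return s.x,np.sqrt(np.mean(s.fun**2)*2)
E
python3 - <<'E'
from h import *
S=cams.camera_info("scene");D=cams.camera_info("side")
np.set_printoptions(precision=2,suppress=True)
cs=[(239.16,286.95),(210.71,286.75),(242.36,252.92),(214.9,252.67)]
cd=[(350.21,372.04),(398.3,365.77),(344.62,341.03)]
ts=[(439.69,202.15),(462.24,190.6),(416.98,175.22),(439.18,164.29)]
td=[(243.96,161.46),(227.69,145.9),(277.37,144.15),(260.8,129.32)]
for nm,o in (("S",[(S,cs)]),("D",[(D,cd)]),("both",[(S,cs),(D,cd)])): print("cover",nm,*fit(o,5,[503,-316,-.47]))
for nm,o in (("S",[(S,ts)]),("D",[(D,td)]),("both",[(S,ts),(D,td)])): print("flange",nm,*fit(o,130,[545,332,.05]))
for n in ("scene","side"):
    im=cv2.imread(f"pics/{n}0.png"); c=(349,270) if n=="scene" else (349,235)
    a=cv2.resize(im[c[1]-45:c[1]+45,c[0]-50:c[0]+50],None,fx=7,fy=7,interpolation=cv2.INTER_CUBIC); cv2.imwrite(f"pics/dish_{n}.png",a)
ci={'scene':S,'side':D}
# predicted dish rim outlines and bin for guess overlays
def boxpts(x,y,yaw):
    L=[(-79,-32,11),(-79,32,11),(50,-32,50),(50,32,50),(-12,-32,50),(-12,32,50),(50,-32,0),(50,32,0),(-79,-32,22),(-79,32,22)]
    c,s=np.cos(yaw),np.sin(yaw)
    return np.array([(x+c*a-s*b,y+s*a+c*b,h) for a,b,h in L])
for n in ci:
    im=cv2.imread(f"pics/{n}0.png"); a=cv2.resize(im,None,fx=5,fy=5,interpolation=cv2.INTER_CUBIC)
    t=np.linspace(0,2*np.pi,100)
    f=lambda P:((proj(ci[n],P)+.5)*5).astype(np.int32)
    cv2.polylines(a,[f(np.c_[652+80*np.cos(t),5+80*np.sin(t),32+0*t])],True,(0,0,255),1)
    B=f(boxpts(480,-32,.16))
    for i,j in [(8,4),(9,5),(4,2),(5,3),(2,3),(2,6),(3,7),(6,7),(8,9)]: cv2.line(a,tuple(map(int,B[i])),tuple(map(int,B[j])),(0,0,255),1)
    c=proj(ci[n],[560,-20,20])[0]*5; x,y=map(int,c)
    cv2.imwrite(f"pics/ov_{n}.png",a[y-300:y+300,x-400:x+400])
E
```

```text
cover S [ 506.01 -311.91   -0.41] 0.11786842861635853
cover D [ 504.69 -313.96   -0.41] 0.0854429678711589
cover both [ 505.44 -312.77   -0.41] 1.2026782218239664
flange S [546.41 334.64   0.13] 0.1643590967379411
flange D [545.13 331.74   0.12] 0.21495388380480657
flange both [545.77 333.19   0.12] 1.5964998818153255
```

View pics/ov_scene.png

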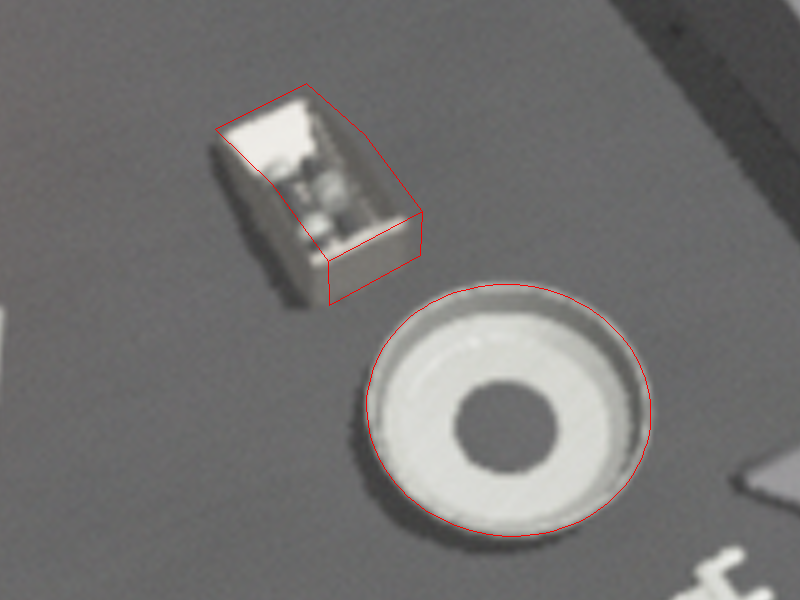

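View pics/ov_side.png

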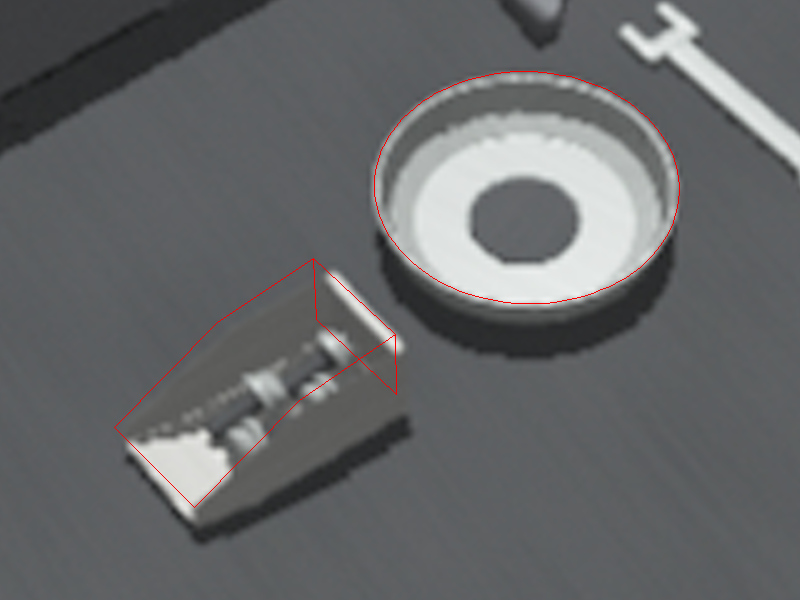

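```bash
python3 - <<'E'
from h import *
np.set_printoptions(precision=1,suppress=True)
ci={n:cams.camera_info(n) for n in("scene","side")}
P={"scene":[(313,261),(409,219),(222,135),(303,98)],"side":[(403,350),(331,272),(190,519),(128,440)]}
for n in ci:
    c=proj(ci[n],[560,-20,20])[0]*5; o=np.array([int(c[0])-400,int(c[1])-300])
    q=[(np.array(p)+o)/5-.5 for p in P[n]]
    print(n,onz(ci[n],q[0],50),onz(ci[n],q[1],50),"nose",onz(ci[n],q[2],22),onz(ci[n],q[3],22))
    cv2.imwrite
E
```

```text
scene [530.4 -63.6  50. ] [525.9  -1.6  50. ] nose [412. -74.  22.] [406.2 -19.   22. ]
side [532.5 -65.8  50. ] [527.4  -4.4  50. ] nose [402.1 -80.8  22. ] [398.7 -23.4  22. ]
```

```bash
cat >> h.py <<'E'
import json
def down(yawdeg):
    y=np.radians(yawdeg); x=np.array([np.cos(y),np.sin(y),0]); z=np.array([0,0,-1.]); return R.from_matrix(np.c_[x,np.cross(z,x),z])
def cur():
    s=ctrl.sense(); return np.array(s['eef_pos']),rot(s['ee_rot'])
def plan(tp,tR,vmax=40,wmax=7,via=None,yawturn=None,start=None,ramp=2,show=True):
    p,r=start if start else cur(); tp=np.array(tp,float)
    if yawturn is None: rv=(r.inv()*tR).as_rotvec()
    else:
        # first part exact + forced spin about tool z (deg, tool axis)
        rv=np.array([0,0,np.radians(yawturn)]); 
    D=np.linalg.norm(tp-p); A=np.degrees(np.linalg.norm(rv))
    n=1
    while True:
        w=np.minimum(np.minimum(np.arange(1,n+1),np.arange(n,0,-1))/ (ramp+1.),1); w/=w.sum()
        if D*w.max()<=vmax and A*w.max()<=wmax: break
        n+=1
    cp,cr=p.copy(),r; rows=[]; u=0
    for k in range(n):
        u+=w[k]; P=p+(tp-p)*u; Q=r*R.from_rotvec(rv*u)
        if k==n-1: P,Q=tp,(tR if tR is not None else Q)
        t=np.round(cr.inv().apply(P-cp)/750,4); a=np.round(np.degrees((cr.inv()*Q).as_rotvec())/45,4)
        rows.append([(t+0).tolist(),(a+0).tolist()])
        cp=cp+cr.apply(t*750); cr=cr*R.from_rotvec(np.radians(a*45))
    if show:
        print(n,"rows; end",np.round(cp,1))
        for i in range(0,n,20): print(json.dumps(rows[i:i+20]).replace(" ",""))
    return cp,cr
E
python3 - <<'E'
from h import *
plan([479,-39,225],down(-84.3),vmax=45,wmax=8,yawturn=149.3)
E
```

```text
21 rows; end [479. -39. 225.]
[[[-0.0084,0.0105,0.0001],[0.0,0.0,0.0582]],[[-0.0157,0.0219,0.0003],[0.0,0.0,0.1164]],[[-0.0206,0.0347,0.0005],[0.0,0.0,0.1746]],[[-0.0156,0.0372,0.0004],[0.0,0.0,0.1747]],[[-0.0103,0.039,0.0005],[0.0,0.0,0.1746]],[[-0.0049,0.0401,0.0004],[0.0,0.0,0.1746]],[[0.0005,0.0404,0.0005],[0.0,0.0,0.1746]],[[0.0062,0.0399,0.0004],[0.0,0.0,0.1746]],[[0.0115,0.0387,0.0004],[0.0,0.0,0.1747]],[[0.0166,0.0367,0.0005],[0.0,0.0,0.1746]],[[0.0216,0.0342,0.0004],[0.0,0.0,0.1746]],[[0.026,0.0308,0.0005],[0.0,0.0,0.1746]],[[0.03,0.0271,0.0004],[0.0,0.0,0.1746]],[[0.0334,0.0226,0.0004],[0.0,0.0,0.1747]],[[0.0362,0.0179,0.0005],[0.0,0.0,0.1746]],[[0.0383,0.0128,0.0004],[0.0,0.0,0.1746]],[[0.0397,0.0074,0.0005],[0.0,0.0,0.1746]],[[0.0403,0.0019,0.0004],[0.0,0.0,0.1746]],[[0.0402,-0.0036,0.0005],[0.0,0.0,0.1747]],[[0.0262,-0.0061,0.0003],[0.0,0.0,0.1164]]]
[[[0.0128,-0.0042,0.0001],[0.0,0.0,0.0575]]]
```

Request:
play_rows([
  [[-0.0084,0.0105,0.0001],[0,0,0.0582]],
  [[-0.0157,0.0219,0.0003],[0,0,0.1164]],
  [[-0.0206,0.0347,0.0005],[0,0,0.1746]],
  [[-0.0156,0.0372,0.0004],[0,0,0.1747]],
  [[-0.0103,0.039,0.0005],[0,0,0.1746]],
  [[-0.0049,0.0401,0.0004],[0,0,0.1746]],
  [[0.0005,0.0404,0.0005],[0,0,0.1746]],
  [[0.0062,0.0399,0.0004],[0,0,0.1746]],
  [[0.0115,0.0387,0.0004],[0,0,0.1747]],
  [[0.0166,0.0367,0.0005],[0,0,0.1746]],
  [[0.0216,0.0342,0.0004],[0,0,0.1746]],
  [[0.026,0.0308,0.0005],[0,0,0.1746]],
  [[0.03,0.0271,0.0004],[0,0,0.1746]],
  [[0.0334,0.0226,0.0004],[0,0,0.1747]],
  [[0.0362,0.0179,0.0005],[0,0,0.1746]],
  [[0.0383,0.0128,0.0004],[0,0,0.1746]],
  [[0.0397,0.0074,0.0005],[0,0,0.1746]],
  [[0.0403,0.0019,0.0004],[0,0,0.1746]],
  [[0.0402,-0.0036,0.0005],[0,0,0.1747]],
  [[0.0262,-0.0061,0.0003],[0,0,0.1164]],
])

```text
time_s: 4.35
eef_pos: [474.7, -32.1, 225.0]
ee_rot: [0.0, 0.754, -0.657, 0.0]
force: [0.4, -1.0, -0.3]
grip_width: 1.001
```

Request:
play_rows([
  [[0.0128,-0.0042,0.0001],[0,0,0.0575]],
  [[0,0,0],[0,0,0]],
  [[0,0,0],[0,0,0]],
])

```text
time_s: 4.65
eef_pos: [478.6, -38.5, 225.0]
ee_rot: [-0.0, 0.742, -0.671, -0.0]
force: [0.1, 0.2, -0.6]
grip_width: 0.999
```

```bash
python3 - <<'E'
from h import *
s=ctrl.sense(); print(s['time_s'],s['eef_pos'],s['joints'],s['ee_rot'],s['force'])
W=cams.camera_info("wrist"); im=cams.capture("wrist"); cv2.imwrite("pics/w1.png",im[:,:,::-1]); print(W)
np.save("w1.npy",W,allow_pickle=True)
E
```

```text
4.65 [478.59610604 -38.46436282 225.00888635] [-3.24948730e-01  2.19304618e-01  1.63701033e+00  1.84816508e-04
  1.28557593e+00  1.14485726e+00] [-2.18933459e-05  7.41878345e-01 -6.70534481e-01 -1.72095891e-04] [ 0.07011501  0.16336595 -0.57071927]
{'fx': 364.2508661289033, 'fy': 364.2508661289033, 'cx': 324.5090022476687, 'cy': 236.05891109323642, 'xyz': array([548.75488179, -31.75361938, 367.33911944]), 'attitude': array([ 0.73453639, -0.10338359,  0.09387424, -0.66404499])}
```

View pics/w1.png

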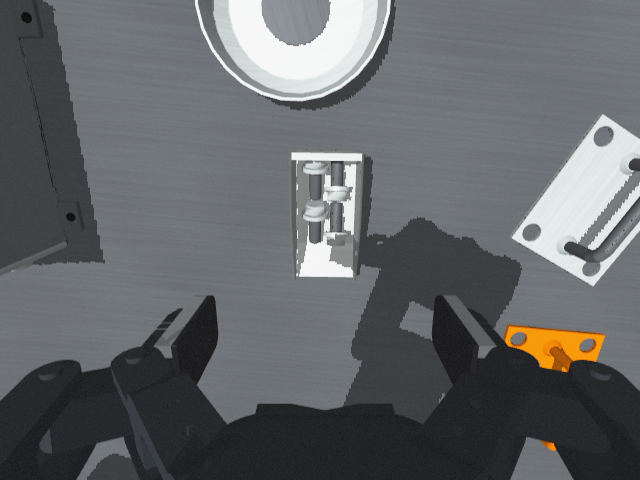

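```bash
python3 - <<'E'
from h import *
np.set_printoptions(precision=2,suppress=True)
W=np.load("w1.npy",allow_pickle=True).item()
for px,z in [((291,153),50),((364,154),50),((296,277),22),((360,278),22),((296,160),50),((359,160),50)]: print(px,onz(W,px,z))
print("dish bottom rim", onz(W,(295,100),32))
print([ (a['p'],onz(W,a['pixel'],25)) for a in cams.tip_of("wrist","bin_mid")],[ (a['p'],onz(W,a['pixel'],11)) for a in cams.tip_of("wrist","bin_lip")])
im=cv2.imread("pics/w1.png")[130:300,260:400]; cv2.imwrite("pics/w1b.png",cv2.resize(im,None,fx=3.5,fy=3.5,interpolation=cv2.INTER_CUBIC))
E
```

```text
(291, 153) [528.17  -4.99  50.  ]
(364, 154) [533.58 -66.88  50.  ]
(296, 277) [403.71 -16.97  22.  ]
(360, 278) [409.2  -82.03  22.  ]
(296, 160) [522.77  -9.68  50.  ]
(359, 160) [528.18 -63.28  50.  ]
dish bottom rim [572.01  -3.55  32.  ]
[(0.74, array([481.69, -40.13,  25.  ]))] [(0.58, array([403.7 , -49.66,  11.  ]))]
```

View pics/w1b.png

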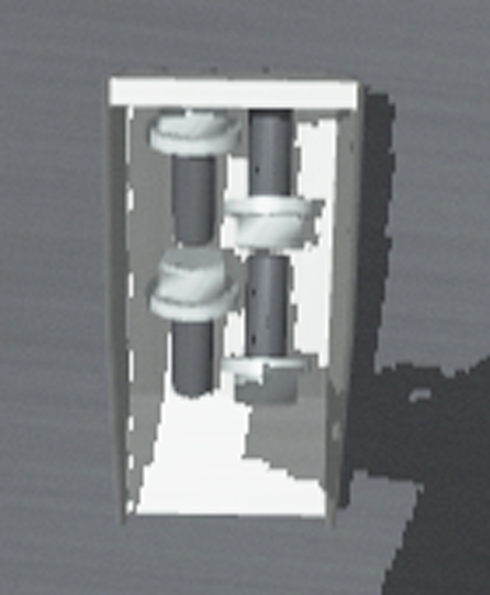

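```bash
python3 - <<'E'
from h import *
plan([481,-40.3,4],down(-84.5),vmax=30,wmax=8)
E
```

```text
10 rows; end [481.  -40.3   4. ]
[[[0.0001,-0.0001,0.0123],[0.0,0.0,0.0003]],[[0.0003,-0.0002,0.0246],[0.0,0.0,0.0005]],[[0.0004,-0.0004,0.0368],[-0.0001,0.0,0.0009]],[[0.0004,-0.0003,0.0369],[0.0,0.0,0.0008]],[[0.0004,-0.0003,0.0368],[0.0,0.0,0.0009]],[[0.0003,-0.0004,0.0369],[0.0,0.0,0.0008]],[[0.0004,-0.0003,0.0369],[-0.0001,0.0,0.0009]],[[0.0004,-0.0004,0.0368],[0.0,0.0,0.0008]],[[0.0003,-0.0002,0.0246],[0.0,0.0,0.0006]],[[0.0001,-0.0001,0.0123],[0.0,0.0,0.0002]]]
```

Request:
play_rows([
  [[0.0001,-0.0001,0.0123],[0,0,0.0003]],
  [[0.0003,-0.0002,0.0246],[0,0,0.0005]],
  [[0.0004,-0.0004,0.0368],[0,0,0.0009]],
  [[0.0004,-0.0003,0.0369],[0,0,0.0008]],
  [[0.0004,-0.0003,0.0368],[0,0,0.0009]],
  [[0.0003,-0.0004,0.0369],[0,0,0.0008]],
  [[0.0004,-0.0003,0.0369],[0,0,0.0009]],
  [[0.0004,-0.0004,0.0368],[0,0,0.0008]],
  [[0.0003,-0.0002,0.0246],[0,0,0.0006]],
  [[0.0001,-0.0001,0.0123],[0,0,0.0002]],
  [[0,0,0],[0,0,0]],
])

```text
time_s: 5.9
eef_pos: [480.6, -40.7, 2.9]
ee_rot: [0.0, 0.74, -0.673, -0.001]
force: [0.8, 0.1, 0.6]
grip_width: 0.999
```

Request:
play_rows([
  [[0,0,0],[0,0,0]],
  [[0,0,0],[0,0,0]],
  [[0,0,0],[0,0,0]],
  [[0,0,0],[0,0,0]],
  [[0,0,0],[0,0,0]],
  [[0,0,0],[0,0,0]],
], grip=1, squeeze=50)

```text
time_s: 6.5
eef_pos: [481.8, -41.0, 4.9]
ee_rot: [-0.0, 0.74, -0.673, 0.001]
force: [-0.7, 1.6, 7.5]
grip_width: 0.743
```

```bash
python3 - <<'E'
from h import *
s=ctrl.sense(); print(s['time_s'],s['eef_pos'],s['joints'],s['ee_rot'],s['force'],s['grip_width'])
im=cams.capture("side"); c=(298,275)
cv2.imwrite("pics/s2.png",cv2.resize(im[215:335,218:378,::-1],None,fx=5,fy=5,interpolation=cv2.INTER_CUBIC))
E
```

```text
6.5 [481.81878076 -41.03493792   4.89740394] [-3.28008705e-01  5.41474765e-01  1.84924348e+00  4.30489198e-04
  7.49117721e-01  1.14807799e+00] [-4.84700825e-04  7.39680222e-01 -6.72957930e-01  7.47048128e-04] [-0.67065569  1.64641993  7.54163092] 0.7425399608329973
```

View pics/s2.png

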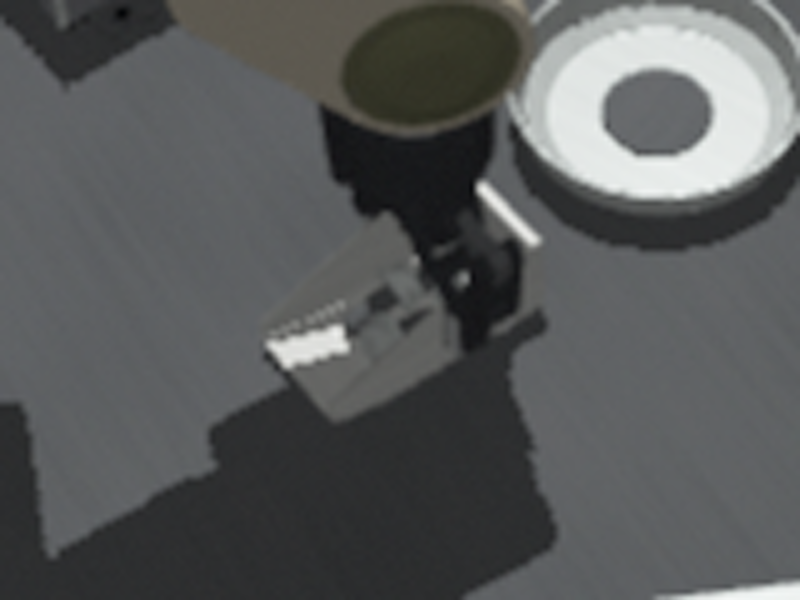

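```bash
python3 - <<'E'
from h import *
p,r=cur()
e=plan([481.8,-41,120],r,vmax=25,ramp=2)
plan([651,95,115],down(0),vmax=30,wmax=7,start=e,ramp=3)
E
```

```text
7 rows; end [481.8 -41.  120. ]
[[[0.0,0.0,-0.0102],[0.0,0.0,0.0]],[[0.0,0.0,-0.0205],[0.0,0.0,0.0]],[[0.0,-0.0001,-0.0307],[0.0,0.0,0.0]],[[0.0,0.0,-0.0307],[0.0,0.0,0.0]],[[0.0,-0.0001,-0.0307],[0.0,0.0,0.0]],[[0.0,0.0,-0.0204],[0.0,0.0,0.0]],[[0.0,0.0,-0.0103],[0.0,0.0,0.0]]]
16 rows; end [651.  95. 115.]
[[[-0.0031,-0.0046,0.0001],[0.0,0.0,-0.0362]],[[-0.0058,-0.0095,0.0003],[-0.0001,-0.0001,-0.0723]],[[-0.008,-0.0147,0.0004],[-0.0001,-0.0001,-0.1084]],[[-0.0089,-0.0204,0.0006],[0.0,-0.0002,-0.1446]],[[-0.0066,-0.0213,0.0005],[-0.0002,-0.0002,-0.1446]],[[-0.0041,-0.0219,0.0005],[-0.0001,-0.0001,-0.1446]],[[-0.0016,-0.0222,0.0006],[-0.0001,-0.0002,-0.1446]],[[0.001,-0.0222,0.0005],[-0.0001,-0.0001,-0.1446]],[[0.0034,-0.022,0.0005],[-0.0001,-0.0002,-0.1446]],[[0.0059,-0.0215,0.0006],[-0.0001,-0.0002,-0.1446]],[[0.0084,-0.0206,0.0005],[-0.0001,-0.0001,-0.1446]],[[0.0106,-0.0196,0.0005],[-0.0001,-0.0002,-0.1446]],[[0.0127,-0.0183,0.0005],[-0.0001,-0.0001,-0.1446]],[[0.0111,-0.0125,0.0004],[-0.0001,-0.0002,-0.1085]],[[0.008,-0.0077,0.0003],[0.0,0.0,-0.0723]],[[0.0043,-0.0036,0.0001],[0.0,-0.0001,-0.0361]]]
```

Request:
play_rows([
  [[0,0,-0.0102],[0,0,0]],
  [[0,0,-0.0205],[0,0,0]],
  [[0,0,-0.0307],[0,0,0]],
  [[0,0,-0.0307],[0,0,0]],
  [[0,0,-0.0307],[0,0,0]],
  [[0,0,-0.0204],[0,0,0]],
  [[0,0,-0.0103],[0,0,0]],
])

```text
time_s: 7.25
eef_pos: [481.5, -41.2, 120.5]
ee_rot: [-0.0, 0.74, -0.673, 0.001]
force: [-0.0, -0.2, -5.3]
grip_width: 0.741
```

Request:
play_rows([
  [[-0.0031,-0.0046,0.0001],[0,0,-0.0362]],
  [[-0.0058,-0.0095,0.0003],[0,0,-0.0723]],
  [[-0.008,-0.0147,0.0004],[0,0,-0.1084]],
  [[-0.0089,-0.0204,0.0006],[0,0,-0.1446]],
  [[-0.0066,-0.0213,0.0005],[0,0,-0.1446]],
  [[-0.0041,-0.0219,0.0005],[0,0,-0.1446]],
  [[-0.0016,-0.0222,0.0006],[0,0,-0.1446]],
  [[0.001,-0.0222,0.0005],[0,0,-0.1446]],
  [[0.0034,-0.022,0.0005],[0,0,-0.1446]],
  [[0.0059,-0.0215,0.0006],[0,0,-0.1446]],
  [[0.0084,-0.0206,0.0005],[0,0,-0.1446]],
  [[0.0106,-0.0196,0.0005],[0,0,-0.1446]],
  [[0.0127,-0.0183,0.0005],[0,0,-0.1446]],
  [[0.0111,-0.0125,0.0004],[0,0,-0.1085]],
  [[0.008,-0.0077,0.0003],[0,0,-0.0723]],
  [[0.0043,-0.0036,0.0001],[0,0,-0.0361]],
  [[0,0,0],[0,0,0]],
])

```text
time_s: 8.95
eef_pos: [650.3, 95.2, 112.5]
ee_rot: [-0.0, 1.0, 0.0, -0.001]
force: [0.2, 0.0, -4.5]
grip_width: 0.742
```

```bash
python3 - <<'E'
from h import *
s=ctrl.sense(); print(s['time_s'],s['eef_pos'],s['joints'],s['ee_rot'],s['force'],s['grip_width'])
im=cams.capture("scene")
cv2.imwrite("pics/s3.png",cv2.resize(im[170:330,260:460,::-1],None,fx=4,fy=3.75,interpolation=cv2.INTER_CUBIC))
tR=down(0)*R.from_rotvec([np.radians(65),0,0])
plan([651,58,119.5],tR,wmax=5,vmax=30,ramp=3)
E
```

```text
8.95 [650.28181795  95.2468055  112.52615352] [-3.24537089e-02  7.05873404e-01  1.19986576e+00 -1.24210336e-05
  1.23763862e+00 -3.31427298e-02] [-2.34052069e-05  9.99999542e-01  3.46546539e-04 -8.92276445e-04] [ 0.17762573  0.00949937 -4.50127033] 0.7422696653916105
17 rows; end [651.   58.  119.5]
[[[0.0,0.0009,-0.0002],[0.0258,0.0,0.0]],[[0.0001,0.0017,-0.0003],[0.0516,0.0001,-0.0001]],[[0.0,0.0026,-0.0006],[0.0774,0.0,-0.0001]],[[0.0001,0.0034,-0.0011],[0.1032,0.0001,-0.0001]],[[0.0001,0.0034,-0.0013],[0.1031,0.0001,-0.0001]],[[0.0001,0.0032,-0.0016],[0.1032,0.0001,-0.0002]],[[0.0,0.003,-0.0019],[0.1032,0.0001,-0.0001]],[[0.0001,0.0029,-0.0021],[0.1032,0.0001,-0.0001]],[[0.0001,0.0027,-0.0023],[0.1032,0.0001,-0.0001]],[[0.0001,0.0026,-0.0025],[0.1031,0.0001,-0.0002]],[[0.0001,0.0023,-0.0027],[0.1032,0.0001,-0.0001]],[[0.0001,0.0021,-0.003],[0.1032,0.0001,-0.0001]],[[0.0,0.0018,-0.003],[0.1032,0.0001,-0.0002]],[[0.0001,0.0016,-0.0032],[0.1032,0.0001,-0.0001]],[[0.0001,0.001,-0.0025],[0.0773,0.0001,-0.0001]],[[0.0,0.0005,-0.0017],[0.0516,0.0,0.0]],[[0.0,0.0003,-0.0009],[0.0258,0.0001,-0.0001]]]
```

View pics/s3.png

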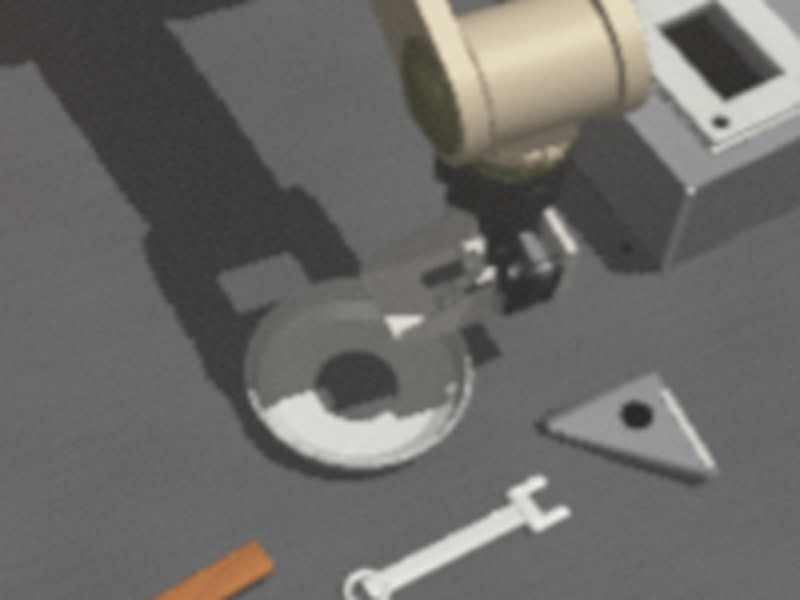

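Request:
play_rows([
  [[0,0.0009,-0.0002],[0.0258,0,0]],
  [[0.0001,0.0017,-0.0003],[0.0516,0,0]],
  [[0,0.0026,-0.0006],[0.0774,0,0]],
  [[0.0001,0.0034,-0.0011],[0.1032,0,0]],
  [[0.0001,0.0034,-0.0013],[0.1031,0,0]],
  [[0.0001,0.0032,-0.0016],[0.1032,0,0]],
  [[0,0.003,-0.0019],[0.1032,0,0]],
  [[0.0001,0.0029,-0.0021],[0.1032,0,0]],
])

```text
time_s: 9.8
eef_pos: [651.0, 76.8, 117.4]
ee_rot: [-0.262, 0.965, -0.001, 0.001]
force: [-0.2, -0.5, -5.0]
grip_width: 0.744
```

```bash
python3 - <<'E'
from h import *
s=ctrl.sense(); print(s['time_s'],s['eef_pos'],s['joints'],s['ee_rot'],s['force'],s['grip_width'])
im=cams.capture("scene")
cv2.imwrite("pics/s4.png",cv2.resize(im[170:330,260:460,::-1],None,fx=4,fy=3.75,interpolation=cv2.INTER_CUBIC))
E
```

```text
9.8 [650.96033154  76.84644613 117.37479489] [-0.25923117  0.72692046  1.24637705  0.52514805  1.34854845 -0.42355071] [-2.61851688e-01  9.65107632e-01 -5.68037206e-04  7.93453575e-04] [-0.20837937 -0.54287159 -5.04155898] 0.7436884596700487
```

View pics/s4.png

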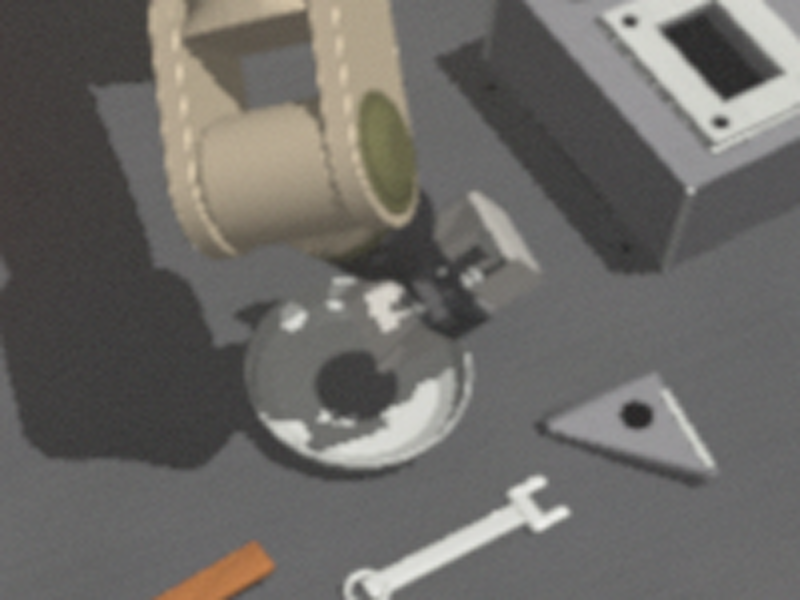

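Request:
play_rows([
  [[0.0001,0.0027,-0.0023],[0.1032,0,0]],
  [[0.0001,0.0026,-0.0025],[0.1031,0,0]],
  [[0.0001,0.0023,-0.0027],[0.1032,0,0]],
  [[0.0001,0.0021,-0.003],[0.1032,0,0]],
  [[0,0.0018,-0.003],[0.1032,0,0]],
  [[0.0001,0.0016,-0.0032],[0.1032,0,0]],
  [[0.0001,0.001,-0.0025],[0.0773,0,0]],
  [[0,0.0005,-0.0017],[0.0516,0,0]],
  [[0,0.0003,-0.0009],[0.0258,0,0]],
  [[0,0,0],[0,0,0]],
  [[0,0,0],[0,0,0]],
  [[0,0,0],[0,0,0]],
])

```text
time_s: 11.05
eef_pos: [651.5, 58.3, 120.9]
ee_rot: [-0.537, 0.844, 0.0, 0.0]
force: [1.0, 0.3, -1.2]
grip_width: 0.743
```

```bash
python3 - <<'E'
from h import *
s=ctrl.sense(); print(s['time_s'],s['eef_pos'],s['joints'],s['ee_rot'],s['force'],s['grip_width'])
im=cams.capture("scene")
cv2.imwrite("pics/s5.png",cv2.resize(im[170:330,260:460,::-1],None,fx=4,fy=3.75,interpolation=cv2.INTER_CUBIC))
im=cams.capture("side")
cv2.imwrite("pics/s5b.png",cv2.resize(im[165:325,250:450,::-1],None,fx=4,fy=3.75,interpolation=cv2.INTER_CUBIC))
im=cams.capture("wrist")
cv2.imwrite("pics/s5w.png",im[:,:,::-1])
E
```

```text
11.05 [651.45107546  58.25390943 120.9225879 ] [-0.43299092  0.90881447  1.21512137  0.97278894  1.67184428 -0.6829013 ] [-5.36841472e-01  8.43683016e-01  3.85804889e-04  2.33363535e-04] [ 1.03722112  0.33279256 -1.1587791 ] 0.743139526075553
```

View pics/s5.png

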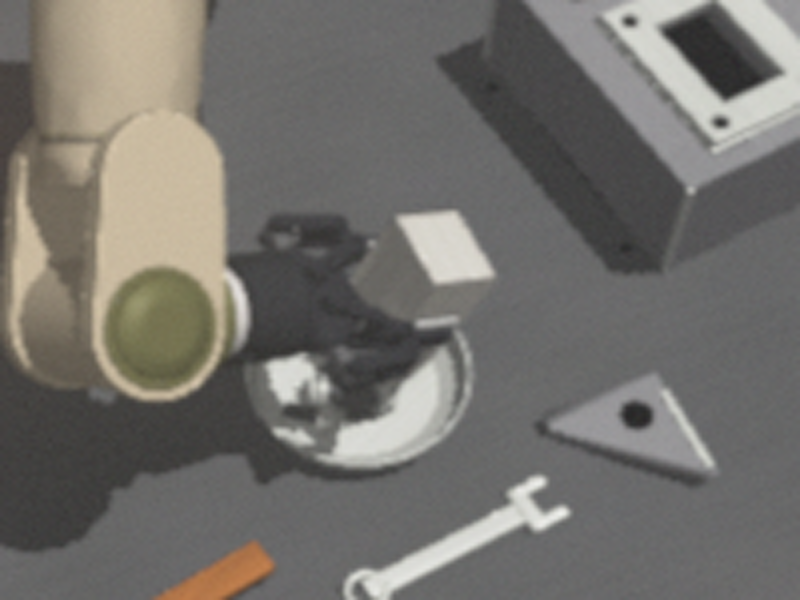

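View pics/s5b.png

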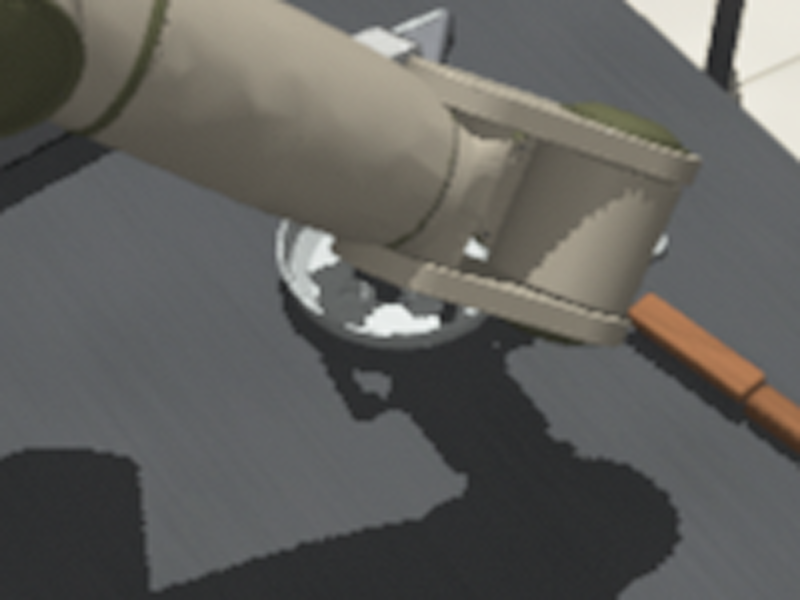

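View pics/s5w.png

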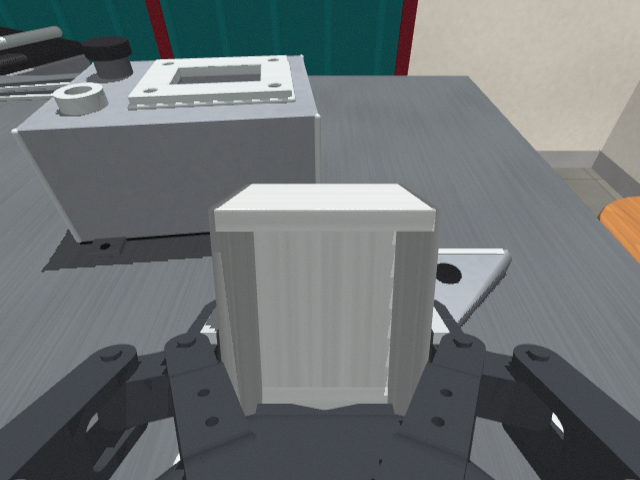

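```bash
python3 - <<'E'
from h import *
e=plan([651,95,135],down(0),wmax=7,vmax=30,ramp=3)
e=plan([482,-40,115],down(-84.5),wmax=7.5,vmax=35,ramp=3,start=e)
E
```

```text
13 rows; end [651.  95. 135.]
[[[0.0,-0.001,0.0009],[-0.0361,0.0,0.0]],[[0.0,-0.0019,0.0018],[-0.0722,0.0,0.0]],[[-0.0001,-0.0031,0.0025],[-0.1083,-0.0001,0.0001]],[[0.0,-0.0043,0.0029],[-0.1443,0.0,0.0]],[[-0.0001,-0.0047,0.0025],[-0.1444,0.0,0.0001]],[[0.0,-0.0049,0.0018],[-0.1444,-0.0001,0.0001]],[[-0.0001,-0.0051,0.0014],[-0.1444,0.0,0.0]],[[0.0,-0.0052,0.0007],[-0.1444,-0.0001,0.0001]],[[-0.0001,-0.0053,0.0002],[-0.1443,0.0,0.0]],[[0.0,-0.0052,-0.0005],[-0.1444,0.0,0.0001]],[[-0.0001,-0.0039,-0.0008],[-0.1083,-0.0001,0.0]],[[0.0,-0.0025,-0.0007],[-0.0722,0.0,0.0001]],[[0.0,-0.0013,-0.0005],[-0.0361,0.0,0.0]]]
15 rows; end [482. -40. 115.]
[[[-0.0047,0.0038,0.0006],[0.0,0.0,0.0391]],[[-0.0092,0.0077,0.0011],[0.0,0.0,0.0783]],[[-0.0129,0.0125,0.0016],[0.0,0.0,0.1173]],[[-0.0157,0.0182,0.0023],[0.0,0.0,0.1565]],[[-0.0134,0.02,0.0022],[0.0,0.0,0.1565]],[[-0.0108,0.0215,0.0022],[0.0,0.0,0.1565]],[[-0.0081,0.0226,0.0022],[0.0,0.0,0.1564]],[[-0.0053,0.0235,0.0023],[0.0,0.0,0.1565]],[[-0.0023,0.0239,0.0022],[0.0,0.0,0.1565]],[[0.0006,0.024,0.0022],[0.0,0.0,0.1565]],[[0.0035,0.0238,0.0022],[0.0,0.0,0.1565]],[[0.0064,0.0231,0.0023],[0.0,0.0,0.1565]],[[0.007,0.0167,0.0016],[0.0,0.0,0.1173]],[[0.0056,0.0106,0.0011],[0.0,0.0,0.0783]],[[0.0031,0.0052,0.0006],[0.0,0.0,0.0391]]]
```

Request:
play_rows([
  [[0,-0.001,0.0009],[-0.0361,0,0]],
  [[0,-0.0019,0.0018],[-0.0722,0,0]],
  [[-0.0001,-0.0031,0.0025],[-0.1083,0,0]],
  [[0,-0.0043,0.0029],[-0.1443,0,0]],
  [[-0.0001,-0.0047,0.0025],[-0.1444,0,0]],
  [[0,-0.0049,0.0018],[-0.1444,0,0]],
  [[-0.0001,-0.0051,0.0014],[-0.1444,0,0]],
  [[0,-0.0052,0.0007],[-0.1444,0,0]],
  [[-0.0001,-0.0053,0.0002],[-0.1443,0,0]],
  [[0,-0.0052,-0.0005],[-0.1444,0,0]],
  [[-0.0001,-0.0039,-0.0008],[-0.1083,0,0]],
  [[0,-0.0025,-0.0007],[-0.0722,0,0]],
  [[0,-0.0013,-0.0005],[-0.0361,0,0]],
])

```text
time_s: 12.5
eef_pos: [650.9, 96.0, 135.4]
ee_rot: [0.001, 1.0, 0.001, 0.001]
force: [-0.3, 0.2, -2.3]
grip_width: 0.744
```

Request:
play_rows([
  [[-0.0047,0.0038,0.0006],[0,0,0.0391]],
  [[-0.0092,0.0077,0.0011],[0,0,0.0783]],
  [[-0.0129,0.0125,0.0016],[0,0,0.1173]],
  [[-0.0157,0.0182,0.0023],[0,0,0.1565]],
  [[-0.0134,0.02,0.0022],[0,0,0.1565]],
  [[-0.0108,0.0215,0.0022],[0,0,0.1565]],
  [[-0.0081,0.0226,0.0022],[0,0,0.1564]],
  [[-0.0053,0.0235,0.0023],[0,0,0.1565]],
  [[-0.0023,0.0239,0.0022],[0,0,0.1565]],
  [[0.0006,0.024,0.0022],[0,0,0.1565]],
  [[0.0035,0.0238,0.0022],[0,0,0.1565]],
  [[0.0064,0.0231,0.0023],[0,0,0.1565]],
  [[0.007,0.0167,0.0016],[0,0,0.1173]],
  [[0.0056,0.0106,0.0011],[0,0,0.0783]],
  [[0.0031,0.0052,0.0006],[0,0,0.0391]],
  [[0,0,0],[0,0,0]],
])

```text
time_s: 14.1
eef_pos: [481.6, -40.8, 114.7]
ee_rot: [-0.0, 0.74, -0.673, -0.0]
force: [0.5, -0.3, -2.3]
grip_width: 0.742
```

```bash
python3 - <<'E'
from h import *
s=ctrl.sense(); print(s['time_s'],s['eef_pos'],s['ee_rot'],s['force'],s['grip_width'])
for n in ("scene","side"):
    im=cams.capture(n); cv2.imwrite(f"pics/t_{n}.png",im[:,:,::-1])
a=cv2.imread("pics/t_scene.png")[215:325,280:420];b=cv2.imread("pics/t_side.png")[195:305,280:420]
cv2.imwrite("pics/t.png",cv2.resize(np.vstack([a,b])[:, :],None,fx=2.7,fy=2.7,interpolation=cv2.INTER_CUBIC))
plan([482,-40,6],down(-84.5),vmax=20,ramp=2)
E
```

```text
14.1 [481.58805497 -40.78598322 114.73512488] [-4.42052341e-04  7.39527434e-01 -6.73126229e-01 -2.40878773e-04] [ 0.54429769 -0.27689156 -2.25143248] 0.7422450806336065
8 rows; end [482. -40.   6.]
[[[0.0,0.0,0.0081],[0.0,0.0001,0.0]],[[-0.0001,0.0,0.0161],[-0.0001,0.0001,0.0]],[[0.0,0.0,0.0241],[-0.0001,0.0001,0.0001]],[[-0.0001,0.0001,0.0242],[-0.0001,0.0002,0.0]],[[0.0,0.0,0.0242],[-0.0002,0.0001,0.0]],[[-0.0001,0.0,0.0242],[-0.0001,0.0002,0.0]],[[0.0,0.0,0.0161],[0.0,0.0001,0.0001]],[[-0.0001,0.0,0.008],[-0.0001,0.0,0.0]]]
```

View pics/t.png

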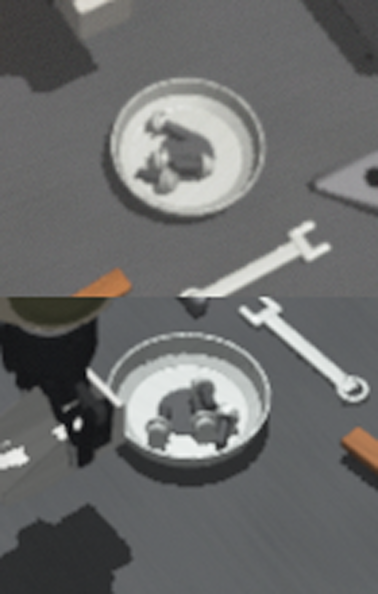

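Request:
play_rows([
  [[0,0,0.0081],[0,0,0]],
  [[0,0,0.0161],[0,0,0]],
  [[0,0,0.0241],[0,0,0]],
  [[0,0,0.0242],[0,0,0]],
  [[0,0,0.0242],[0,0,0]],
  [[0,0,0.0242],[0,0,0]],
  [[0,0,0.0161],[0,0,0]],
  [[0,0,0.009],[0,0,0]],
  [[0,0,0],[0,0,0]],
  [[0,0,0],[0,0,0]],
])

```text
time_s: 15.2
eef_pos: [482.1, -40.1, 5.2]
ee_rot: [-0.0, 0.74, -0.672, 0.0]
force: [-0.6, -0.8, -2.3]
grip_width: 0.748
```

Request:
play_rows([
  [[0,0,0.001],[0,0,0]],
  [[0,0,0],[0,0,0]],
])

```text
time_s: 15.4
eef_pos: [482.2, -40.2, 4.6]
ee_rot: [-0.0, 0.74, -0.672, 0.0]
force: [1.1, 0.5, 1.3]
grip_width: 0.743
```

Request:
play_rows([
  [[0,0,0],[0,0,0]],
  [[0,0,0],[0,0,0]],
  [[0,0,0],[0,0,0]],
  [[0,0,0],[0,0,0]],
  [[0,0,0],[0,0,0]],
], grip=0)

```text
time_s: 15.9
eef_pos: [481.9, -40.2, 4.4]
ee_rot: [-0.0, 0.74, -0.672, -0.0]
force: [0.7, 0.5, 0.3]
grip_width: 0.997
```

```bash
python3 - <<'E'
from h import *
s=ctrl.sense(); print(s['time_s'],s['eef_pos'],s['ee_rot'],s['force'],s['grip_width'],s['joints'])
e=plan([482,-40,130],down(-84.5),vmax=30,ramp=2)
e=plan([505.4,-312.8,170],down(-113.5),vmax=40,wmax=7,ramp=2,start=e)
E
```

```text
15.9 [481.94428757 -40.16801884   4.40926706] [-2.06458621e-04  7.40170740e-01 -6.72418922e-01 -1.58656917e-04] [0.72848234 0.49817157 0.30309458] 0.9966446484059 [-3.26289161e-01  5.43198900e-01  1.84791992e+00  7.40866653e-04
  7.50599792e-01  1.14811312e+00]
7 rows; end [482. -40. 130.]
[[[0.0,0.0,-0.0112],[0.0,0.0,0.0]],[[-0.0001,0.0,-0.0223],[0.0,0.0001,0.0]],[[0.0,0.0,-0.0335],[0.0,0.0002,-0.0001]],[[-0.0001,-0.0001,-0.0335],[-0.0001,0.0001,0.0]],[[0.0,0.0,-0.0335],[0.0,0.0001,0.0]],[[-0.0001,0.0,-0.0223],[0.0,0.0001,-0.0001]],[[0.0,0.0,-0.0112],[0.0,0.0001,0.0]]]
9 rows; end [ 505.4 -312.8  170. ]
[[[0.0174,0.0002,-0.0025],[0.0,0.0,0.0307]],[[0.0348,-0.0005,-0.0051],[0.0,0.0,0.0614]],[[0.052,-0.0032,-0.0076],[0.0,0.0,0.092]],[[0.0517,-0.007,-0.0076],[0.0,0.0,0.0921]],[[0.051,-0.0107,-0.0076],[0.0,0.0,0.0921]],[[0.0502,-0.0144,-0.0077],[0.0,0.0,0.092]],[[0.049,-0.0179,-0.0076],[0.0,0.0,0.0921]],[[0.0317,-0.0143,-0.005],[0.0,0.0,0.0614]],[[0.0155,-0.0079,-0.0026],[0.0,0.0,0.0307]]]
```

Request:
play_rows([
  [[0,0,-0.0112],[0,0,0]],
  [[0,0,-0.0223],[0,0,0]],
  [[0,0,-0.0335],[0,0,0]],
  [[0,0,-0.0335],[0,0,0]],
  [[0,0,-0.0335],[0,0,0]],
  [[0,0,-0.0223],[0,0,0]],
  [[0,0,-0.0112],[0,0,0]],
])

```text
time_s: 16.6
eef_pos: [482.4, -40.3, 132.0]
ee_rot: [-0.001, 0.74, -0.672, 0.001]
force: [0.3, 0.5, -0.5]
grip_width: 1.003
```

Request:
play_rows([
  [[0.0174,0.0002,-0.0025],[0,0,0.0307]],
  [[0.0348,-0.0005,-0.0051],[0,0,0.0614]],
  [[0.052,-0.0032,-0.0076],[0,0,0.092]],
  [[0.0517,-0.007,-0.0076],[0,0,0.0921]],
  [[0.051,-0.0107,-0.0076],[0,0,0.0921]],
  [[0.0502,-0.0144,-0.0077],[0,0,0.092]],
  [[0.049,-0.0179,-0.0076],[0,0,0.0921]],
  [[0.0317,-0.0143,-0.005],[0,0,0.0614]],
  [[0.0155,-0.0079,-0.0026],[0,0,0.0307]],
  [[0,0,0],[0,0,0]],
  [[0,0,0],[0,0,0]],
])

```text
time_s: 17.7
eef_pos: [505.0, -312.2, 169.1]
ee_rot: [0.0, -0.549, 0.836, 0.001]
force: [-0.1, 0.5, 0.4]
grip_width: 1.002
```

```bash
python3 - <<'E'
from h import *
s=ctrl.sense(); print(s['time_s'],s['eef_pos'],s['ee_rot'],s['force'],s['grip_width'])
W=cams.camera_info("wrist"); np.save("w2.npy",W,allow_pickle=True)
im=cams.capture("wrist"); cv2.imwrite("pics/w2.png",im[:,:,::-1])
im=cams.capture("scene"); cv2.imwrite("pics/s6.png",cv2.resize(im[170:330,260:460,::-1],None,fx=4,fy=3.75,interpolation=cv2.INTER_CUBIC))
E
```

```text
17.7 [ 505.04757794 -312.21441433  169.14853772] [ 8.80382904e-05 -5.48612758e-01  8.36075940e-01  1.02788251e-03] [-0.08198903  0.51523898  0.41306891] 1.0023287939037484
```

View pics/w2.png

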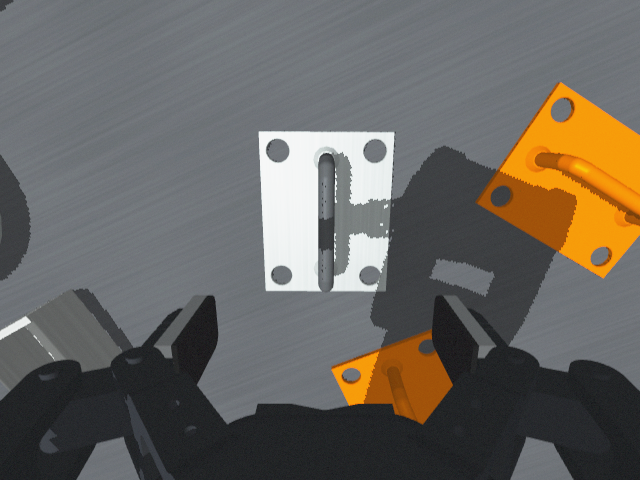

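View pics/s6.png

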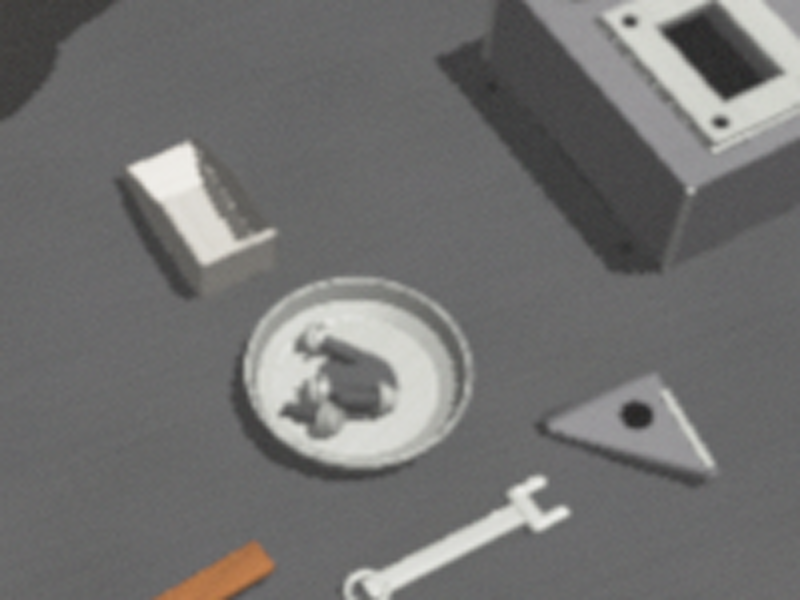

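The bin stands upright and empty, with the bolts in the dish. The close wrist view shows the bare-steel cover at (326,210); the orange ones lie at right. Refining the cover pose from its holes.

```bash
cat >> h.py <<'E'
def holes(im,x0,y0,x1,y1,k=6,thr=150,amin=5,amax=900,dbg=None):
    a=cv2.resize(im[y0:y1,x0:x1],None,fx=k,fy=k,interpolation=cv2.INTER_CUBIC)
    sat=a.max(2).astype(int)-a.min(2); pl=((a[:,:,1]>thr)&(sat<40)).astype(np.uint8)
    cn,h=cv2.findContours(pl,cv2.RETR_CCOMP,cv2.CHAIN_APPROX_NONE); out=[]
    for q,hh in zip(cn,h[0]):
        A=cv2.contourArea(q)/k/k
        if hh[3]<0 or not amin<A<amax: continue
        m=cv2.moments(q); out.append(((m['m10']/m['m00']+.5)/k-.5+x0,(m['m01']/m['m00']+.5)/k-.5+y0,A)); cv2.drawContours(a,[q],-1,(0,0,255),1)
    if dbg: cv2.imwrite(dbg,a)
    return np.array(out)
E
python3 - <<'E'
from h import *
np.set_printoptions(precision=2,suppress=True)
W=np.load("w2.npy",allow_pickle=True).item(); im=cv2.imread("pics/w2.png")
H=holes(im,250,120,410,300,k=4,amin=100,dbg="pics/w2h.png"); print(H)
H=[(c,r,A) for c,r,A in H]
P=[h[:2] for h in H]
x,e=fit([(W,P)],5,[505,-313,-.41]); print(x,np.degrees(x[2]),e)
# handle axis
for px in [(326,157),(326,200),(326,285)]: print(onz(W,px,50))
E
```

```text
[[281.01 274.78 311.5 ]
 [374.47 150.52 421.81]
 [277.15 150.11 421.38]]
[ 505.12 -313.01   -0.41] -23.708161836618604 0.1358513022273245
[ 553.29 -334.2    50.  ]
[ 525.22 -322.05   50.  ]
[ 463.86 -295.49   50.  ]
```

View pics/w2h.png

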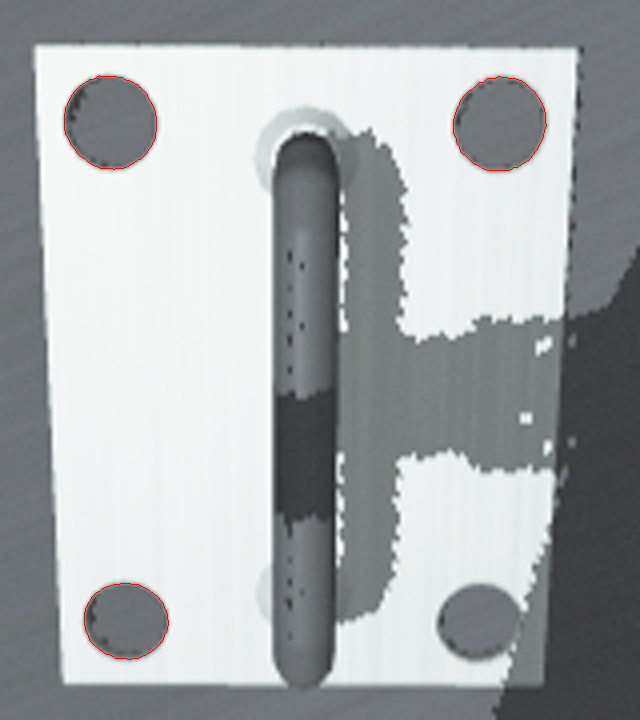

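```bash
python3 - <<'E'
from h import *
plan([505.2,-312.9,31],down(-113.6),vmax=25,ramp=2)
E
```

```text
8 rows; end [ 505.2 -312.9   31. ]
[[[0.0001,0.0,0.0103],[0.0001,0.0001,0.0002]],[[0.0002,-0.0001,0.0205],[0.0001,0.0001,0.0005]],[[0.0002,-0.0001,0.0308],[0.0003,0.0002,0.0007]],[[0.0003,-0.0001,0.0308],[0.0002,0.0002,0.0008]],[[0.0002,-0.0001,0.0308],[0.0002,0.0002,0.0007]],[[0.0003,-0.0001,0.0308],[0.0002,0.0002,0.0007]],[[0.0001,0.0,0.0205],[0.0002,0.0001,0.0005]],[[0.0001,-0.0001,0.0103],[0.0001,0.0001,0.0002]]]
```

Request:
play_rows([
  [[0.0001,0,0.0103],[0.0001,0.0001,0.0002]],
  [[0.0002,-0.0001,0.0205],[0.0001,0.0001,0.0005]],
  [[0.0002,-0.0001,0.0308],[0.0003,0.0002,0.0007]],
  [[0.0003,-0.0001,0.0308],[0.0002,0.0002,0.0008]],
  [[0.0002,-0.0001,0.0308],[0.0002,0.0002,0.0007]],
  [[0.0003,-0.0001,0.0308],[0.0002,0.0002,0.0007]],
  [[0.0001,0,0.0205],[0.0002,0.0001,0.0005]],
  [[0.0001,-0.0001,0.0103],[0.0001,0.0001,0.0002]],
  [[0,0,0],[0,0,0]],
  [[0,0,0],[0,0,0]],
])

```text
time_s: 18.8
eef_pos: [505.6, -314.3, 31.9]
ee_rot: [0.0, -0.547, 0.837, -0.001]
force: [0.4, -0.0, 0.5]
grip_width: 0.996
```

```bash
python3 - <<'E'
from h import *
s=ctrl.sense(); print(s['time_s'],s['eef_pos'],rot(s['ee_rot']).as_matrix(),s['force'])
im=cams.capture("wrist"); cv2.imwrite("pics/w3.png",im[:,:,::-1])
E
```

```text
18.8 [ 505.61623657 -314.28723349   31.89097791] [[-4.01623134e-01 -9.15804108e-01  1.30151348e-03]
 [-9.15804726e-01  4.01621432e-01 -1.38893347e-03]
 [ 7.49275273e-04 -1.74976001e-03 -9.99998188e-01]] [ 0.42364489 -0.00361443  0.48774918]
```

View pics/w3.png

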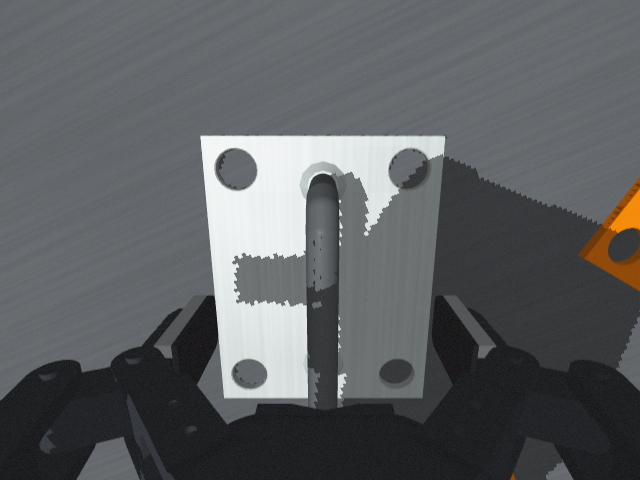

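Request:
play_rows([
  [[0,0,0],[0,0,0]],
  [[0,0,0],[0,0,0]],
  [[0,0,0],[0,0,0]],
  [[0,0,0],[0,0,0]],
  [[0,0,0],[0,0,0]],
  [[0,0,0],[0,0,0]],
  [[0,0,0],[0,0,0]],
  [[0,0,0],[0,0,0]],
], grip=1, squeeze=100)

```text
time_s: 19.65
eef_pos: [505.4, -314.3, 31.5]
ee_rot: [0.0, -0.547, 0.837, -0.001]
force: [-1.9, 1.4, 5.6]
grip_width: 0.106
```

```bash
python3 - <<'E'
from h import *
s=ctrl.sense(); print(s['time_s'],s['eef_pos'],s['force'],s['grip_width'])
p,r=cur()
plan([505.2,-313,231],r,vmax=25,ramp=3)
E
```

```text
19.65 [ 505.37725261 -314.2987849    31.54859897] [-1.85858087  1.3509405   5.57827413] 0.10563720206988406
11 rows; end [ 505.2 -313.   231. ]
[[[0.0,0.0,-0.0083],[0.0,0.0,0.0]],[[-0.0001,0.0001,-0.0166],[0.0,0.0,0.0]],[[-0.0002,0.0,-0.025],[0.0,0.0,0.0]],[[-0.0001,0.0001,-0.0332],[0.0,0.0,0.0]],[[-0.0002,0.0001,-0.0332],[0.0,0.0,0.0]],[[-0.0002,0.0001,-0.0333],[0.0,0.0,0.0]],[[-0.0001,0.0,-0.0332],[0.0,0.0,0.0]],[[-0.0002,0.0001,-0.0333],[0.0,0.0,0.0]],[[-0.0001,0.0001,-0.0249],[0.0,0.0,0.0]],[[-0.0001,0.0,-0.0166],[0.0,0.0,0.0]],[[-0.0001,0.0,-0.0083],[0.0,0.0,0.0]]]
```

```bash
python3 - <<'E'
from h import *
im=cams.capture("wrist"); cv2.imwrite("pics/w4.png",im[:,:,::-1])
im=cams.capture("side"); cv2.imwrite("pics/s7.png",cv2.resize(im[280:420,280:460,::-1],None,fx=4.4,fy=4.2,interpolation=cv2.INTER_CUBIC))
E
```

```text
(no output)
```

View pics/w4.png

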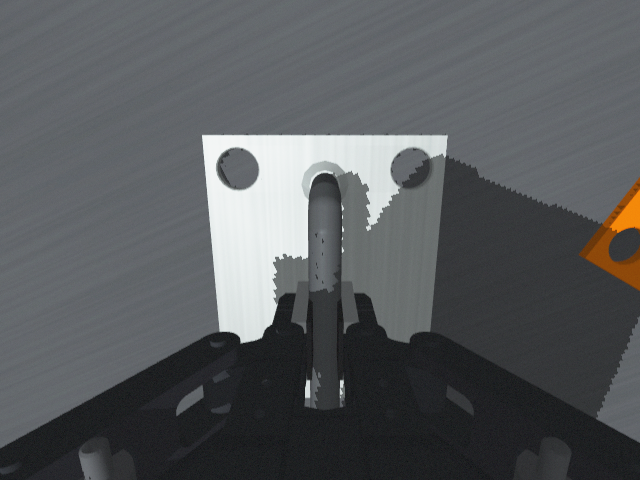

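View pics/s7.png

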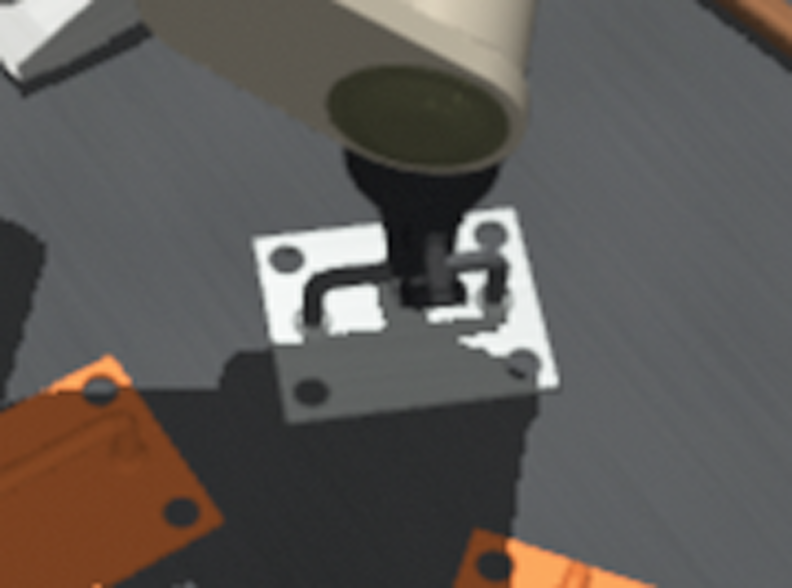

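Bar is firmly between the pads, near its middle. Lift.

Request:
play_rows([
  [[0,0,-0.0083],[0,0,0]],
  [[0,0,-0.0166],[0,0,0]],
  [[0,0,-0.025],[0,0,0]],
  [[0,0,-0.0332],[0,0,0]],
  [[0,0,-0.0332],[0,0,0]],
  [[0,0,-0.0333],[0,0,0]],
  [[0,0,-0.0332],[0,0,0]],
  [[0,0,-0.0333],[0,0,0]],
  [[0,0,-0.0249],[0,0,0]],
  [[0,0,-0.0166],[0,0,0]],
  [[0,0,-0.0083],[0,0,0]],
  [[0,0,0],[0,0,0]],
])

```text
time_s: 20.95
eef_pos: [505.2, -314.2, 230.9]
ee_rot: [0.0, -0.547, 0.837, -0.001]
force: [0.7, 0.1, -5.2]
grip_width: 0.102
```

```bash
python3 - <<'E'
from h import *
s=ctrl.sense(); print(s['time_s'],s['eef_pos'],s['force'],s['wrist_torque'],s['grip_width'])
im=cams.capture("side"); cv2.imwrite("pics/s8.png",im[:,:,::-1])
S=down(-113.6)
e=plan([545.8,300,260],down(-82.9),vmax=38,wmax=6,ramp=4)
E
```

```text
20.95 [ 505.16412217 -314.17322659  230.93182784] [ 0.72385524  0.08243346 -5.20421964] [-0.01677637 -0.02952819  0.01710317] 0.10211772615489699
21 rows; end [545.8 300.  260. ]
[[[-0.0091,0.0033,-0.0005],[0.0,0.0,-0.0081]],[[-0.0182,0.0064,-0.0009],[0.0,0.0,-0.0161]],[[-0.0274,0.0094,-0.0014],[0.0,0.0,-0.0241]],[[-0.0368,0.0117,-0.0019],[0.0,0.0,-0.0322]],[[-0.0463,0.0136,-0.0024],[0.0,0.0,-0.0403]],[[-0.0467,0.012,-0.0023],[0.0,0.0,-0.0403]],[[-0.0471,0.0106,-0.0024],[0.0001,0.0,-0.0402]],[[-0.0474,0.0091,-0.0023],[0.0,0.0,-0.0403]],[[-0.0477,0.0076,-0.0024],[0.0,0.0,-0.0403]],[[-0.0479,0.006,-0.0023],[0.0,0.0,-0.0403]],[[-0.048,0.0046,-0.0024],[0.0,0.0,-0.0402]],[[-0.0482,0.003,-0.0023],[0.0,0.0,-0.0403]],[[-0.0482,0.0015,-0.0024],[0.0,0.0,-0.0403]],[[-0.0483,0.0,-0.0023],[0.0,-0.0001,-0.0402]],[[-0.0482,-0.0016,-0.0024],[0.0001,0.0,-0.0403]],[[-0.0482,-0.003,-0.0023],[0.0,0.0,-0.0403]],[[-0.048,-0.0046,-0.0024],[0.0,0.0,-0.0402]],[[-0.0383,-0.0049,-0.0018],[0.0,0.0,-0.0323]],[[-0.0287,-0.0044,-0.0014],[0.0,0.0,-0.0241]],[[-0.019,-0.0033,-0.001],[0.0,0.0,-0.0161]]]
[[[-0.0095,-0.0018,-0.0005],[0.0,0.0,-0.0081]]]
```

View pics/s8.png

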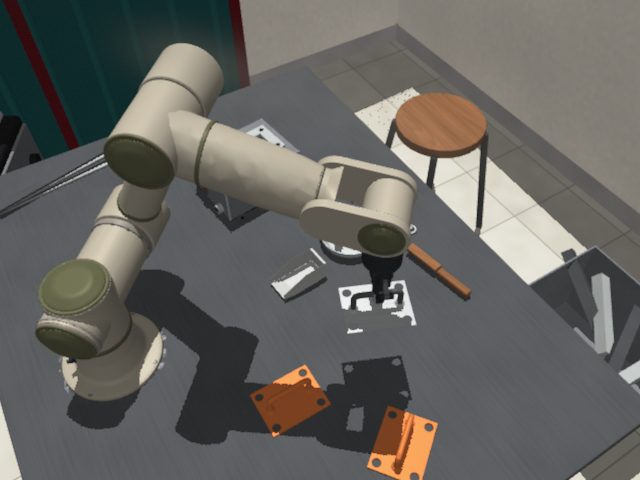

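Request:
play_rows([
  [[-0.0091,0.0033,-0.0005],[0,0,-0.0081]],
  [[-0.0182,0.0064,-0.0009],[0,0,-0.0161]],
  [[-0.0274,0.0094,-0.0014],[0,0,-0.0241]],
  [[-0.0368,0.0117,-0.0019],[0,0,-0.0322]],
  [[-0.0463,0.0136,-0.0024],[0,0,-0.0403]],
  [[-0.0467,0.012,-0.0023],[0,0,-0.0403]],
  [[-0.0471,0.0106,-0.0024],[0,0,-0.0402]],
  [[-0.0474,0.0091,-0.0023],[0,0,-0.0403]],
  [[-0.0477,0.0076,-0.0024],[0,0,-0.0403]],
  [[-0.0479,0.006,-0.0023],[0,0,-0.0403]],
  [[-0.048,0.0046,-0.0024],[0,0,-0.0402]],
  [[-0.0482,0.003,-0.0023],[0,0,-0.0403]],
  [[-0.0482,0.0015,-0.0024],[0,0,-0.0403]],
  [[-0.0483,0,-0.0023],[0,0,-0.0402]],
  [[-0.0482,-0.0016,-0.0024],[0,0,-0.0403]],
  [[-0.0482,-0.003,-0.0023],[0,0,-0.0403]],
  [[-0.048,-0.0046,-0.0024],[0,0,-0.0402]],
  [[-0.0383,-0.0049,-0.0018],[0,0,-0.0323]],
  [[-0.0287,-0.0044,-0.0014],[0,0,-0.0241]],
  [[-0.019,-0.0033,-0.001],[0,0,-0.0161]],
])

```text
time_s: 23.0
eef_pos: [544.3, 294.9, 259.4]
ee_rot: [0.0, 0.748, -0.663, 0.0]
force: [0.2, -0.2, -5.1]
grip_width: 0.103
```

Request:
play_rows([
  [[-0.0095,-0.0018,-0.0005],[0,0,-0.0081]],
  [[0,0,0],[0,0,0]],
  [[0,0,0],[0,0,0]],
])

```text
time_s: 23.3
eef_pos: [545.9, 299.2, 260.1]
ee_rot: [0.0, 0.749, -0.662, 0.001]
force: [-0.2, -0.2, -5.6]
grip_width: 0.104
```

```bash
python3 - <<'E'
from h import *
s=ctrl.sense(); print(s['time_s'],s['eef_pos'],s['force'],s['wrist_torque'],s['grip_width'],s['joints'])
print(rot(s['ee_rot']).as_matrix())
for n in ("scene","side"):
    im=cams.capture(n); cv2.imwrite(f"pics/u_{n}.png",im[:,:,::-1])
    c=proj(cams.camera_info(n),[546,310,200])[0].astype(int); x=min(max(c[0]-80,0),480);y=min(max(c[1]-60,0),360)
    cv2.imwrite(f"pics/uc_{n}.png",cv2.resize(im[y:y+120,x:x+160,::-1],None,fx=5,fy=5,interpolation=cv2.INTER_CUBIC)); print(n,x,y)
e=plan([545.8,333.2,200],down(-82.9),vmax=15,wmax=6,ramp=3)
E
```

```text
23.3 [545.92379408 299.1870744  260.125254  ] [-0.18266845 -0.24525061 -5.63687822] [-0.00252953 -0.05603405  0.01408678] 0.1041613574533644 [ 3.13962917e-01  5.19491116e-01  1.12172413e+00 -1.31864454e-03
  1.50046402e+00  1.76162637e+00]
[[ 1.22913773e-01 -9.92417301e-01  3.23914277e-04]
 [-9.92416492e-01 -1.22914090e-01 -1.27781264e-03]
 [ 1.30793700e-03 -1.64397098e-04 -9.99999131e-01]]
scene 356 110
side 173 69
8 rows; end [545.8 333.2 200. ]
[[[-0.0023,-0.0003,0.004],[0.0,-0.0001,-0.0001]],[[-0.0045,-0.0005,0.0081],[-0.0001,-0.0001,-0.0001]],[[-0.0068,-0.0008,0.012],[-0.0001,-0.0002,-0.0002]],[[-0.0091,-0.001,0.0161],[-0.0001,-0.0003,-0.0003]],[[-0.009,-0.0011,0.0161],[-0.0001,-0.0003,-0.0003]],[[-0.0068,-0.0007,0.012],[-0.0001,-0.0002,-0.0003]],[[-0.0046,-0.0006,0.008],[0.0,-0.0001,-0.0001]],[[-0.0022,-0.0002,0.0041],[-0.0001,-0.0001,-0.0001]]]
```

View pics/uc_scene.png

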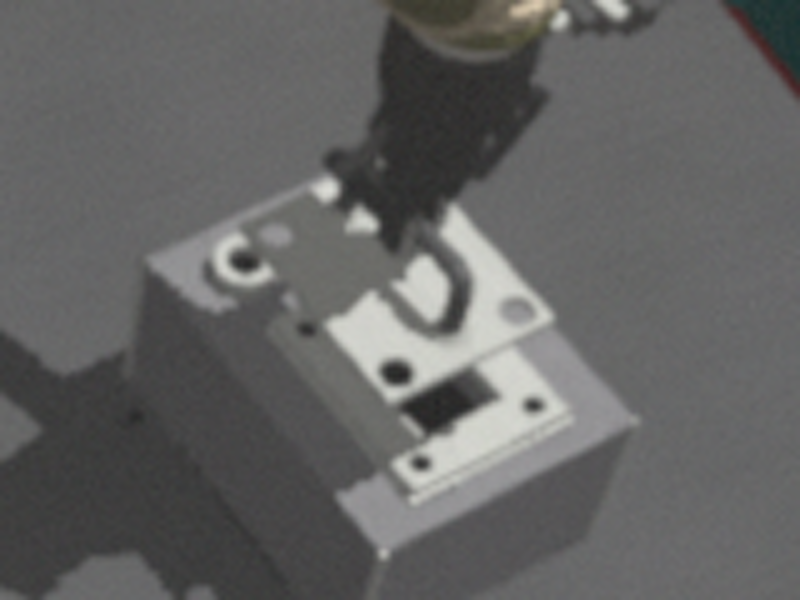

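View pics/uc_side.png

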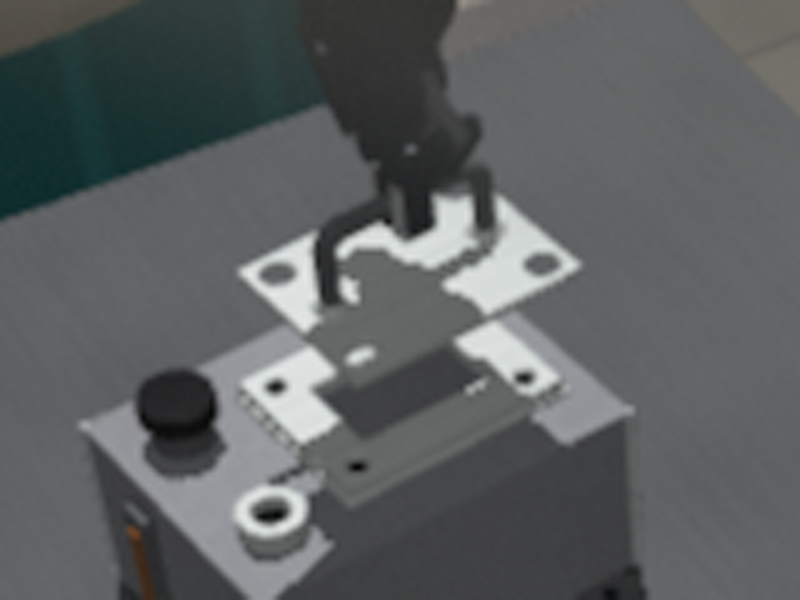

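Request:
play_rows([
  [[-0.0023,-0.0003,0.004],[0,0,0]],
  [[-0.0045,-0.0005,0.0081],[0,0,0]],
  [[-0.0068,-0.0008,0.012],[0,-0.0002,-0.0002]],
  [[-0.0091,-0.001,0.0161],[0,-0.0003,-0.0003]],
  [[-0.009,-0.0011,0.0161],[0,-0.0003,-0.0003]],
  [[-0.0068,-0.0007,0.012],[0,-0.0002,-0.0003]],
  [[-0.0046,-0.0006,0.008],[0,0,0]],
  [[-0.0022,-0.0002,0.0041],[0,0,0]],
  [[0,0,0],[0,0,0]],
  [[0,0,0],[0,0,0]],
])

```text
time_s: 24.4
eef_pos: [545.8, 334.0, 200.4]
ee_rot: [-0.001, 0.75, -0.662, 0.0]
force: [-0.3, -0.2, -5.7]
grip_width: 0.105
```

```bash
python3 - <<'E'
from h import *
s=ctrl.sense(); print(s['time_s'],s['eef_pos'],s['force'],s['wrist_torque'],s['grip_width'],s['joints'])
print(rot(s['ee_rot']).as_matrix())
for n in ("scene","side"):
    im=cams.capture(n); cv2.imwrite(f"pics/v_{n}.png",im[:,:,::-1])
    c=proj(cams.camera_info(n),[546,333,170])[0].astype(int); x=min(max(c[0]-50,0),480);y=min(max(c[1]-38,0),360)
    cv2.imwrite(f"pics/vc_{n}.png",cv2.resize(im[y:y+75,x:x+100,::-1],None,fx=8,fy=8,interpolation=cv2.INTER_CUBIC)); print(n,x,y)
E
```

```text
24.4 [545.84924819 333.9922563  200.36879548] [-0.26237594 -0.17338069 -5.67578831] [-0.00129342 -0.0200156   0.05101265] 0.10544393490431571 [ 3.66453235e-01  5.92072298e-01  1.15947994e+00 -2.57955536e-04
  1.38877237e+00  1.81259817e+00]
[[ 1.24375049e-01 -9.92234459e-01  1.27475686e-03]
 [-9.92235276e-01 -1.24374872e-01  2.17500805e-04]
 [-5.72640720e-05 -1.29191040e-03 -9.99999164e-01]]
scene 391 136
side 201 95
```

View pics/vc_scene.png

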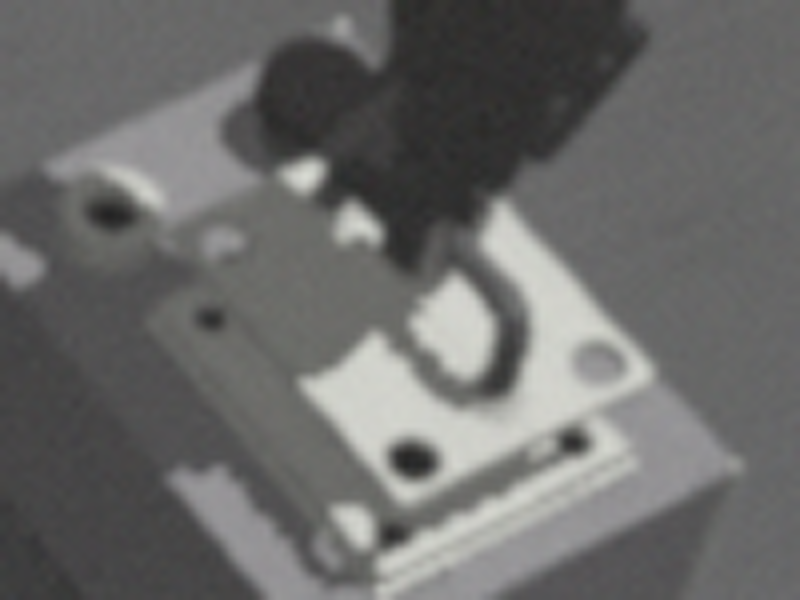

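View pics/vc_side.png

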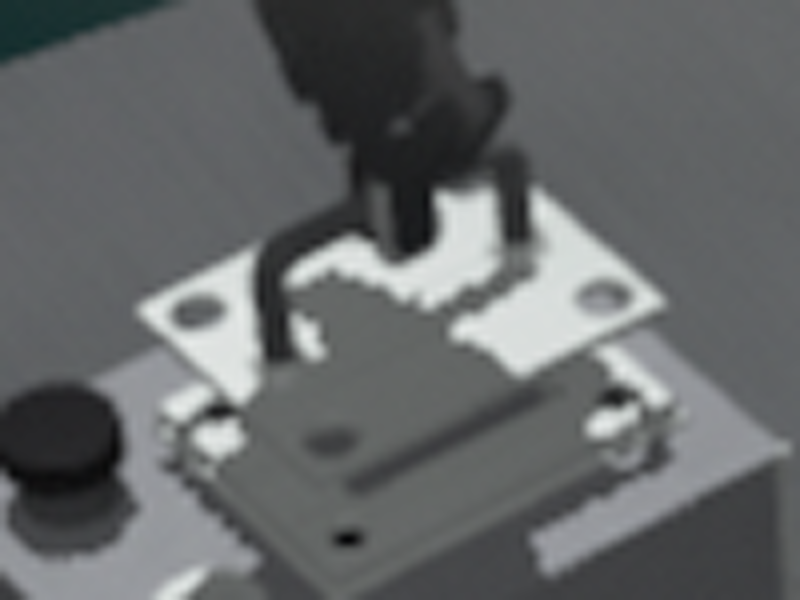

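```bash
cat > meas.py <<'E'
from h import *
np.set_printoptions(precision=2,suppress=True)
F={'scene':(546.41,334.64),'side':(545.13,331.74)}
def meas(P,O,ztop):
    ds=[]
    for n in P:
        ci=cams.camera_info(n)
        px=[((a+.5)/8-.5+O[n][0],(b+.5)/8-.5+O[n][1]) for a,b in P[n]]
        x,e=fit([(ci,px)],ztop,[546,334,.124])
        ds.append(np.array(F[n])-x[:2]); print(n,x,"res",round(e,2),"needed shift",ds[-1],"yaw deg",np.degrees(x[2]))
    print("mean shift",np.mean(ds,0))
E
python3 - <<'E'
from meas import *
for z in (172,174,176): meas({'scene':[(412,458),(601,363),(222,241)],'side':[(198,311),(606,297),(330,441)]},{'scene':(391,136),'side':(201,95)},z)
E
```

```text
scene [543.77 334.76   0.14] res 1.07 needed shift [ 2.64 -0.12] yaw deg 7.860200753656809
side [545.4  333.53   0.12] res 1.13 needed shift [-0.27 -1.79] yaw deg 7.156023007144237
mean shift [ 1.19 -0.95]
scene [544.93 333.68   0.14] res 0.99 needed shift [1.48 0.96] yaw deg 7.860200759317292
side [544.54 331.35   0.12] res 1.05 needed shift [0.59 0.39] yaw deg 7.156022945367294
mean shift [1.03 0.68]
scene [546.1  332.59   0.14] res 0.92 needed shift [0.31 2.05] yaw deg 7.860201464735002
side [543.68 329.17   0.12] res 0.97 needed shift [1.45 2.57] yaw deg 7.156022931322613
mean shift [0.88 2.31]
```

```bash
python3 - <<'E'
from h import *
p,r=cur(); print(p)
plan(p+[1,.6,176.5-200.2],r,vmax=6,ramp=2)
E
```

```text
[545.87259878 333.93440205 200.4776898 ]
6 rows; end [546.9 334.5 176.8]
[[[-0.0001,-0.0001,0.0026],[0.0,0.0,0.0]],[[-0.0001,-0.0002,0.0053],[0.0,0.0,0.0]],[[-0.0001,-0.0004,0.0079],[0.0,0.0,0.0]],[[-0.0002,-0.0003,0.0079],[0.0,0.0,0.0]],[[-0.0001,-0.0003,0.0053],[0.0,0.0,0.0]],[[0.0,-0.0001,0.0026],[0.0,0.0,0.0]]]
```

Request:
play_rows([
  [[-0.0001,-0.0001,0.0026],[0,0,0]],
  [[-0.0001,-0.0002,0.0053],[0,0,0]],
  [[-0.0001,-0.0004,0.0079],[0,0,0]],
  [[-0.0002,-0.0003,0.0079],[0,0,0]],
  [[-0.0001,-0.0003,0.0053],[0,0,0]],
  [[0,-0.0001,0.0026],[0,0,0]],
  [[0,0,0],[0,0,0]],
  [[0,0,0],[0,0,0]],
  [[0,0,0],[0,0,0]],
])

```text
time_s: 25.4
eef_pos: [546.7, 334.7, 176.5]
ee_rot: [-0.0, 0.75, -0.662, 0.0]
force: [0.2, 0.3, -5.1]
grip_width: 0.106
```

```bash
python3 - <<'E'
from h import *
s=ctrl.sense(); print(s['time_s'],s['eef_pos'],s['force'],s['wrist_torque'],s['grip_width'])
for n in ("scene","side","wrist"):
    im=cams.capture(n); cv2.imwrite(f"pics/x_{n}.png",im[:,:,::-1])
    if n=="wrist": break
    c=proj(cams.camera_info(n),[546,333,150])[0].astype(int); x=min(max(c[0]-50,0),480);y=min(max(c[1]-38,0),360)
    cv2.imwrite(f"pics/xc_{n}.png",cv2.resize(im[y:y+75,x:x+100,::-1],None,fx=8,fy=8,interpolation=cv2.INTER_CUBIC)); print(n,x,y)
E
```

```text
25.4 [546.7385268  334.70600681 176.49561053] [ 0.1614456   0.33181349 -5.05098356] [ 0.00102085 -0.00804811 -0.02941193] 0.10598141606419956
scene 390 140
side 201 101
```

View pics/xc_scene.png

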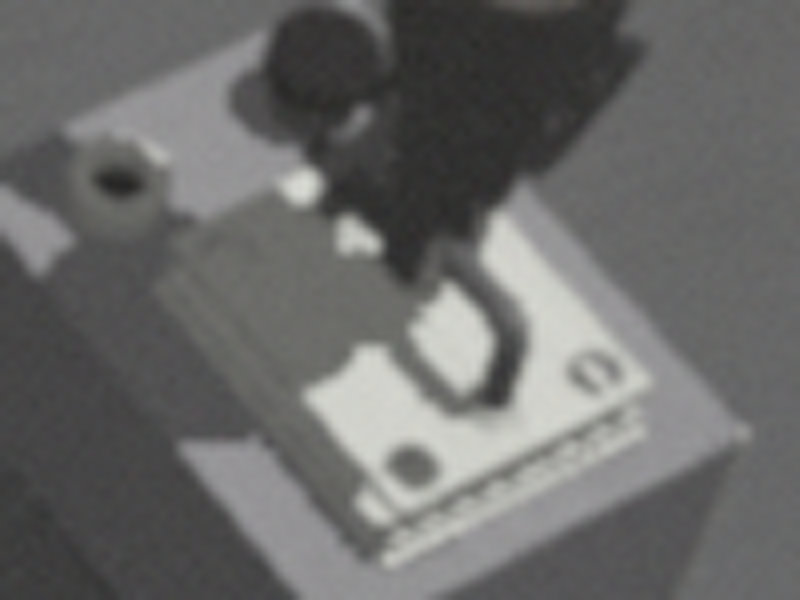

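View pics/xc_side.png

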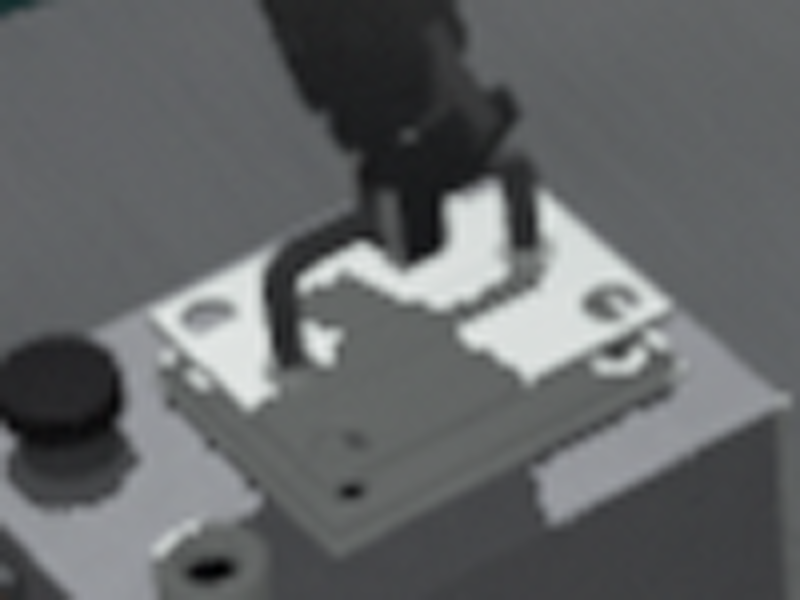

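View pics/x_wrist.png

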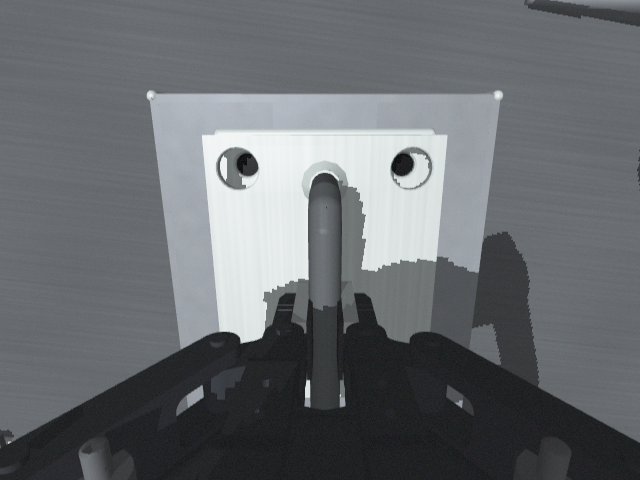

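```bash
python3 - <<'E'
from meas import *
im=cv2.imread("pics/x_wrist.png"); cv2.imwrite("pics/xw.png",cv2.resize(im[130:210,190:460],None,fx=2.95,fy=2.95*2,interpolation=cv2.INTER_CUBIC))
W=cams.camera_info("wrist")
cv2.imwrite("pics/xw1.png",np.hstack([cv2.resize(im[140:200,207:267],None,fx=6.5,fy=6.5,interpolation=cv2.INTER_CUBIC),cv2.resize(im[140:200,381:441],None,fx=6.5,fy=6.5,interpolation=cv2.INTER_CUBIC)]))
meas({'scene':[(412,467),(596,372)],'side':[(209,315),(613,302)]},{'scene':(390,140),'side':(201,101)},150)
E
```

```text
scene [545.76 335.43   0.13] res 0.38 needed shift [ 0.65 -0.79] yaw deg 7.4024085609234564
side [545.99 332.63   0.12] res 0.36 needed shift [-0.86 -0.89] yaw deg 6.853246360163732
mean shift [-0.1  -0.84]
```

View pics/xw1.png

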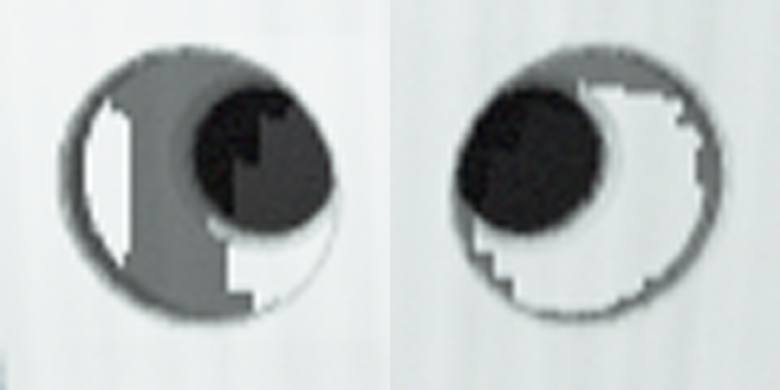

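```bash
python3 - <<'E'
from h import *
np.set_printoptions(precision=2,suppress=True)
W=cams.camera_info("wrist")
for zt in (149,150,151):
    c=[onz(W,(a-.4,b-.4),zt)[:2] for a,b in ((237.5,168.3),(411.2,168.0))]
    t=[onz(W,(a-.4,b-.4),130)[:2] for a,b in ((248.2,164.6),(402.4,164.6))]
    print(zt,"shift",t[0]-c[0],t[1]-c[1],"dist",np.linalg.norm(c[0]-c[1]),np.linalg.norm(t[0]-t[1]),"c",c,"t",t, "mean",(t[0]-c[0]+t[1]-c[1])/2)
print(ctrl.sense()['force'],ctrl.sense()['eef_pos'])
E
```

```text
149 shift [ 0.2  -1.06] [-0.09  0.16] dist 79.94334392813126 78.70020276617846 c [array([595.59, 381.05]), array([605.66, 301.75])] t [array([595.79, 379.99]), array([605.57, 301.9 ])] mean [ 0.06 -0.45]
150 shift [ 0.08 -0.84] [-0.15 -0.09] dist 79.47257596414434 78.70020276617846 c [array([595.71, 380.83]), array([605.72, 301.99])] t [array([595.79, 379.99]), array([605.57, 301.9 ])] mean [-0.04 -0.46]
151 shift [-0.04 -0.61] [-0.21 -0.33] dist 79.00180800015735 78.70020276617846 c [array([595.84, 380.61]), array([605.78, 302.23])] t [array([595.79, 379.99]), array([605.57, 301.9 ])] mean [-0.13 -0.47]
[-0.69 -0.17 -4.49] [546.67 334.69 176.37]
```

Request:
play_rows([
  [[0.0004,0,0],[0,0,0]],
  [[0.0004,0,0],[0,0,0]],
  [[0,0,0],[0,0,0]],
  [[0,0,0],[0,0,0]],
  [[0,0,0],[0,0,0]],
  [[0,0,0],[0,0,0]],
  [[0,0,0],[0,0,0]],
])

```text
time_s: 26.25
eef_pos: [546.7, 334.1, 176.3]
ee_rot: [-0.0, 0.75, -0.662, 0.0]
force: [1.1, 0.6, -4.8]
grip_width: 0.104
```

```bash
python3 - <<'E'
from h import *
s=ctrl.sense(); print(s['time_s'],s['eef_pos'],s['force'],s['grip_width'],np.abs(s['dq']).max())
print(rot(s['ee_rot']).as_matrix()[:,2])
im=cams.capture("wrist"); cv2.imwrite("pics/y_wrist.png",im[100:340,150:500,::-1])
im=cams.capture("scene"); cv2.imwrite("pics/y_scene.png",im[:,:,::-1])
E
```

```text
26.25 [546.72348896 334.05346247 176.26197916] [ 1.14003512  0.55753919 -4.82357727] 0.10410419552398886 0.0019203826988319608
[ 5.95144422e-04  7.55734420e-05 -9.99999820e-01]
```

View pics/y_wrist.png

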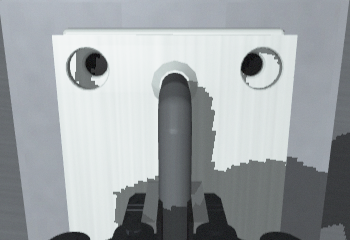

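View pics/y_scene.png

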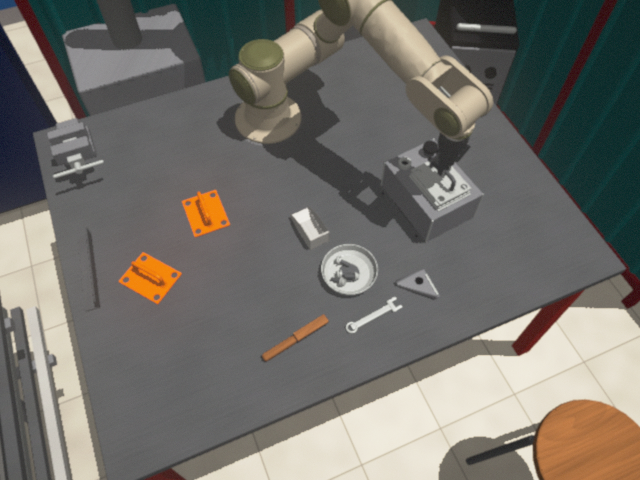

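The wrist view shows the tapped holes symmetric through the cover's holes. The scene view shows the bin upright and empty at (310,228), the bolts in the dish at (347,270), and the wrench, brush and square where they were.

```bash
python3 -c "
from rig import ctrl
print(ctrl.finish_job())"
```

```text
the job is handed in; nothing more can be done
None
```

The job is handed in at about 26 s. The four bolts are in the dish, and the empty bin stands upright where it was. The arm is holding the bare-steel cover still and level above the flange.

- **Alignment:** before a last 0.6 mm correction, the scene, side and wrist cameras put the cover within about 1 mm of the tapped holes. After it I only looked at the wrist picture, which shows the far pair of tapped holes symmetric through the cover's holes. The near pair was hidden by the gripper.
- **Height:** the gap above the flange is about 15 mm from the arm's own height reading. The wrist camera's hole spacings came out slightly small (79.5 and 78.7 mm instead of 80), so this is sure only to a millimetre or two.
- **Level and still:** the tool axis is vertical to better than 0.1°. Joint speeds were near zero, and the force reading was just the cover's weight, so it was not touching.
- **Bolts and bin:** the load dropped by roughly the four bolts' weight after tipping, and a later picture shows the bin empty. The bolts lie in a heap in the dish, so I could not count all four one by one.
- **Bystanders:** the wrench, brush and square look unmoved in the last scene picture.

The gripper read about 9 mm on the 12 mm handle bar. The pictures showed the bar held between the pads near its middle, and it did not slip.

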